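# Snap the pellet scoop onto the feeding station's spring hook

## Task

Put the white pellet scoop away: hang it by the eye of its handle on the swivel snap hook under the feeding station's shelf, pushing the eye past the sprung gate so that it is left hanging quietly inside the closed hook. Work gently, without forcing or banging the station, and leave the other things on the cabinet top where they are.

Things in the scene. Friction and masses are not known exactly. Their poses are not given: they have to be found in the camera images.
- scoop: White plastic pellet scoop, loose, 30-55 g, standing on its bowl. Origin: centre of the bowl's underside; x along the handle from bowl to eye, z up. Bowl 60 mm across the rim, 30 mm high, open on top. Straight handle from the rim to x = 90 mm, 14 mm wide (y), 10 mm thick (z 19 to 29 mm), then the eye, a flat ring. 151 mm long in all; centre of mass about 14 mm from the origin along x.
- handle_mid (a point): On the scoop: middle of the handle's section at x = 60 mm, z = 24 mm in the scoop's frame; a good place to hold it. Axes as the scoop's.
- eye_centre (a point): On the scoop: centre of the eye at the handle's end, x = 104 mm, z = 24 mm in the scoop's frame. The eye is a flat ring, its plane level with the handle (normal to the scoop's z): hole 23 mm, wire 6 mm thick, 35 mm outside.
- eye_end (a point): On the scoop: wire centre of the eye at its far end, x = 118.5 mm, z = 24 mm in the scoop's frame (58.5 mm beyond handle_mid). This stretch of wire must go down past the gate and end up in the bend of the hook. Axes as the scoop's.
- station: Clear acrylic feeding station, held to the far edge of the cabinet top by a black screw clamp. Origin on the top, below the hook; x away from the robot, y left, z up. Foot plate 250 mm wide, 8 mm high, from x = -43 mm. Two cheeks at y = +-119 mm, from x = -18 mm. Rail across at x = 25 mm, z = 244 to 299 mm; a steel angle on its middle (underside z = 251 mm, x -9 to 25) carries the hook.
- shelf_edge (a point): On the station: middle of the lower front edge of its clear shelf (8 mm thick, 270 mm wide, a lidded jar at each end and an empty 55 mm square cup cut-out between them over the hook), 315 mm above the cabinet top, 95 mm nearer the robot than hook_seat. The shelf overhangs the hook, so a gripper held straight down would hit it: come in from the front, tilted. Axes as the station's.
- hook_seat (a point): On the station, 185 mm above the cabinet top, on the upright swivel axis of the stainless snap hook: where the centre of a 6 mm eye wire lies when it hangs in the hook. The hook, 6 mm wire, hangs from its swivel 53 mm above the seat; shank 16 mm to one side of the axis, half-round bend below (lowest 9 mm under the seat), then the upright nose. The mouth opens upwards. Axes as the station's.
- gate (a joint): Sprung gate angle (rad): 0 shut, to 0.85 open. Bar 5 mm thick, 34 mm long, from a hinge on the shank (44 mm above the seat, 15 mm off the axis) down to the nose's inside (22 mm above, 11.5 mm off the axis on the nose's side). Pushed from above it swings down and in to the shank, 1.7 N at the tip to start, 3 N at 0.6, and springs shut once the wire is past, about 8 mm above the seat.
- algae_cleaner: Bystander: green magnetic algae cleaner, 85 x 50 mm, 40 mm high. Origin: centre of its underside.
- tweezer: Bystander: stainless steel tweezer lying flat, 185 mm long, 20 mm wide, 9 mm high. Origin: under its middle, x along it.
- splitter: Bystander: white plastic airline splitter with four taps, 90 x 40 mm, 27 mm high. Origin: under its bar's middle, x along the bar.
- stone: Bystander: smooth grey river-stone ornament, about 93 x 74 mm, 32 mm high. Origin: under its middle.
- swivel (a point): On the station: the swivel, 53 mm above hook_seat on the same axis. The hook turns on it, stiffly (2 to 3 N at the nose), and stays as left: at the start its nose points anywhere within 1 rad either side of the robot's side (-x) and no state value tells which, so look or feel. The nose, an 8 mm ball end, is 17.5 mm from the axis, its top 25 mm above hook_seat; it must come up through the eye.
There are look-alikes about, which are no part of the job. Leave any brown look-alike of the scoop alone.

How it is judged:
On the way:
1. the scoop's eye pushes the hook's gate open (value of joint gate above 0.25 rad and contact force between scoop and station above 0.3 N).
At the end, for the whole second after the job is handed in: The scoop hangs free from the hook: the far wire of its eye lies within 12 mm of the hook's seat, the gate is shut (under 0.06 rad), the handle hangs within 0.35 rad of vertical with the eye uppermost, and it no more than sways slightly (under 0.12 m/s and 1 rad/s) (distance between eye_end and hook_seat below 0.012 m and value of joint gate below 0.06 rad and angle between scoop's own x axis and vertical below 0.35 rad and linear speed of scoop below 0.12 m/s and angular speed of scoop below 1 rad/s); the robot touches nothing.
It fails at once if the station is pressed or knocked with more than 25 N (contact force between anything else and station above 25 N).
It fails at once if a bystander object is moved more than 25 mm (distance of any of algae_cleaner, tweezer, splitter, stone from where it was at the start of the episode above 0.025 m).
It also fails if it takes over 69 s, if anything falls off the work surface, if the arm or the gripper's body presses on something with over 40 N, if the wrist force passes 120 N, or if a joint passes its speed limit or range.

## Robot

A 6-joint arm with a two-finger parallel gripper is mounted at the origin on the work surface. World frame = base frame: x ahead of the robot, y to its left, z up, the work surface at z = 0. Lengths are in m, angles in rad, forces in N, time in s.
With the tool pointing down it reaches from about 0.375 to 0.9 m from the base axis. Payload 3.1 kg.
Tool frame: the origin (TCP) lies on the mounting face of the last link; the fingertips stand 182 mm ahead of it and the grasp point (between the pads) lies 164 mm ahead of it; z points along the fingers, y is the direction in which the jaws open and shut (so a half turn about z gives the same grasp; the last joint's range is limited). The gripper opens to 87 mm and grips with 3 to 60 N. Pads are 19 mm wide; open, the fingers measure 117 mm over their backs; the gripper's body (75 mm by 190 mm) begins 51 mm behind the grasp point.
Start: joints at [-1.419, 0.527, 1.433, -0, 1.181, -0.178], TCP at [0.203, -0.591, 0.405] pointing down, gripper open.
Joint ranges: [-3.08, 3.08], [-0.75, 2.2], [0.22, 2.44], [-1.43, 4.57], [0, 2.65], [-2.85, 2.85]. Speed limits (rad/s): [2.79, 2.79, 3.14, 3.14, 3.14, 3.14].

## Interface

Orientations are given as a unit quaternion [x, y, z, w].
In Python, from rig import robot, camera, camera_model gives the robot as it stands.
- The arm moves only by the tool drive_tool, never from a script. Its argument "plan" is a list that holds one entry, the list of rows, each a list of 6 numbers: the shift along the world's x, y, z in units of 2.5 cm (1.0 is 2.5 cm), then the turn, a rotation vector about the world's x, y, z in units of 6 degrees (1.0 is 6 degrees). A call has 1 to 8 rows; each row shifts and turns the commanded pose from where the row before left it; what a row does not reach is not made up. A row lasts 1/8 s, in which the tool goes at most 62.5 mm and 10.7 degrees, less where a joint would pass 70% of its speed; a pose out of reach is approached as far as the arm can. A call with a number of a shift or a turn outside -1 to 1 is refused whole. A call with a gripper value outside its range is refused whole. "grip" is the closure, from 0 (fully open) to 1 (shut), set as the call begins (left out, the last holds). The fingers move at their own pace and stop on an object; "force" is the grip in N (left out, the last holds). Time passes only in rows, so rows that do not move let the fingers close. It gives the time, the measured TCP pose, the force and the opening at its end, in the units of the state.
- robot.get_obs(): the state, without advancing time (a new reading comes with each control period).
- camera(name): name is "scene" or "side" or "wrist"; returns the picture (480x640x3 uint8, red, green, blue); there is no depth.
- camera_model(name): a dict with "K" (3x3 intrinsics, pixels), "k1" (the pictures are not rectified: a ray, as slopes to the right and down, at radius r is drawn at 1 + k1 r^2 times it, then the intrinsics apply), "world_to_cam" (4x4, takes a point from world to camera coordinates); the wrist camera has in their place "tool_from_camera" (4x4, takes a point from camera to tool coordinates, whose origin is the TCP and whose axes are the flange's). Camera axes: x right, y up, looking along -z (the intrinsics and any distortion apply to the point x, -y, -z); pixel columns grow to the right and rows downward; lengths in m; the calibration is good to about 2 mm. A picture is of the moment at which its call begins: read the wrist's pose just before it. camera_model takes no time and is no camera call.
- robot.hand_in(): hands the job in, once; it reports no verdict.
The state is a dict: "time": time; "q": joint angles; "joint_velocities": joint speeds; "joint_torque": joint torques, N m; "position": TCP position; "tool_rot": TCP orientation; "ft_force": force on the tool from outside, world axes, zero at the start; "moment": the same for the moment, N m; "grip_width": finger opening in m.
Only numpy, scipy, OpenCV 4.12 (cv2) and the standard library are available. Lean on these libraries where they do the work, as an engineer would, in place of code of your own. Each camera call takes 0.05 s, during which the arm holds its last target.

## Working session

There is one attempt and no reset: what is moved stays moved. The work goes in short steps, Python scripts to look and compute and a tool call to move; the robot and the scene stay as the last step left them, time stands still between calls to the robot, and variables do not carry over. Pictures are saved under pics/ and viewed, and the job is handed in when it is done.

Besides the shell and the picture viewer there is one more tool, called as name(argument=value, ...), one argument or row to a line, values as JSON. drive_tool: Moves the arm, as the interface text tells. Shifts and turns lie within -1 to 1; 1 stands for 2.5 cm of shift or 6 degrees of turn. Its arguments: {"type":"object","properties":{"plan":{"type":"array","items":{"type":"array","items":{"type":"array","items":{"type":"number","minimum":-1,"maximum":1}}}},"grip":{"type":"number"},"force":{"type":"number"}},"required":["plan"]}

```bash
ls; mkdir -p pics; python3 - <<'E'
from rig import robot,camera,camera_model
import cv2,numpy as np
np.set_printoptions(precision=4,suppress=True)
print(robot.get_obs())
for n in ["scene","side","wrist"]:
    im=camera(n); cv2.imwrite(f"pics/{n}0.png",im[:,:,::-1]); print(n,camera_model(n))
E
```

```text
pics
{'time': 0.0, 'q': array([-1.4185,  0.5285,  1.4339, -0.    ,  1.1814, -0.1785]), 'joint_velocities': array([ 0.0016, -0.0008,  0.0007, -0.0011,  0.    , -0.0014]), 'joint_torque': array([ -0.0003, -44.0039, -17.659 ,   0.0633,   0.0581,  -0.0002]), 'position': array([ 0.203 , -0.5908,  0.4037]), 'tool_rot': array([ 0.9864,  0.1646, -0.    , -0.0011]), 'ft_force': array([-0.7641,  0.5284,  0.1771]), 'moment': array([ 0.0273, -0.0314, -0.0192]), 'grip_width': 0.08675220470045944}
scene {'K': array([[490.3623,   0.    , 319.486 ],
       [  0.    , 490.3623, 233.7209],
       [  0.    ,   0.    ,   1.    ]]), 'k1': -0.01828196204485542, 'world_to_cam': array([[-0.9942,  0.1066,  0.0152,  0.483 ],
       [-0.0522, -0.6013,  0.7973, -0.1939],
       [ 0.0941,  0.7919,  0.6034, -1.4789],
       [ 0.    ,  0.    ,  0.    ,  1.    ]])}
side {'K': array([[524.1138,   0.    , 318.5339],
       [  0.    , 524.1138, 235.5991],
       [  0.    ,   0.    ,   1.    ]]), 'k1': 0.02387580258457998, 'world_to_cam': array([[-0.8016, -0.5978,  0.0117,  0.3435],
       [ 0.4567, -0.5996,  0.6572, -0.3953],
       [-0.3859,  0.5321,  0.7536, -1.3715],
       [ 0.    ,  0.    ,  0.    ,  1.    ]])}
wrist {'K': array([[427.9465,   0.    , 313.8917],
       [  0.    , 427.9465, 237.0117],
       [  0.    ,   0.    ,   1.    ]]), 'k1': -0.016509221529817767, 'tool_from_camera': array([[-0.0003,  0.9634,  0.2679,  0.0737],
       [ 1.    ,  0.0005, -0.0004,  0.0007],
       [-0.0006,  0.2679, -0.9634,  0.0205],
       [ 0.    ,  0.    ,  0.    ,  1.    ]])}
```

View pics/scene0.png

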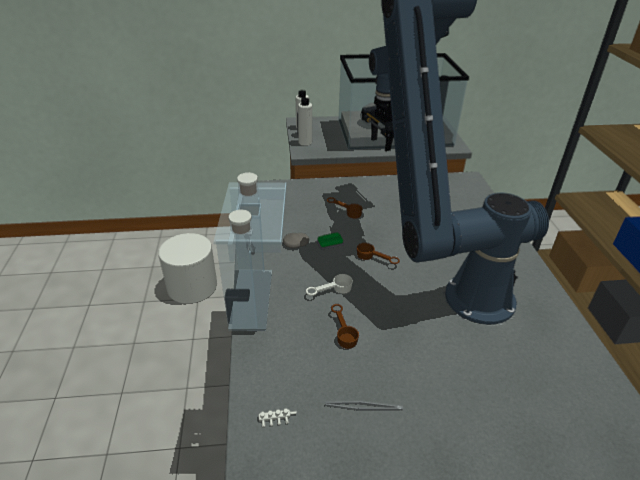

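View pics/side0.png

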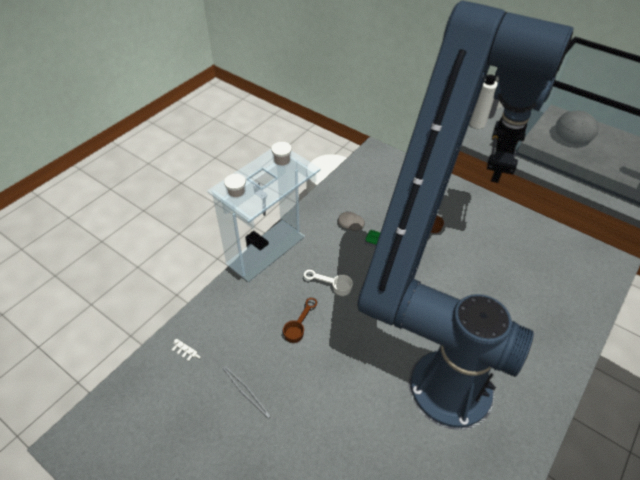

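View pics/wrist0.png

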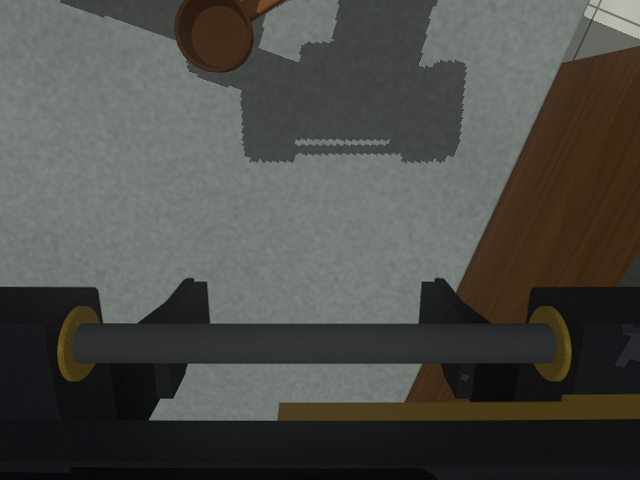

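```bash
cat > h.py <<'E'
import numpy as np,cv2
from scipy.spatial.transform import Rotation as R
np.set_printoptions(precision=4,suppress=True)
try:
    from rig import robot,camera,camera_model
except Exception as e: print(e)
def ray(name,px,obs=None):
    m=camera_model(name);K=m['K'];k=m['k1']
    d=np.array([(px[0]-K[0,2])/K[0,0],(px[1]-K[1,2])/K[1,1]]);u=d.copy()
    for _ in range(20): u=d/(1+k*(u@u))
    c=np.array([u[0],-u[1],-1.])
    if name=='wrist':
        T=wristT(obs)
    else: T=np.linalg.inv(m['world_to_cam'])
    v=T[:3,:3]@c; return T[:3,3],v/np.linalg.norm(v)
def wristT(obs):
    W=np.eye(4);W[:3,:3]=R.from_quat(obs['tool_rot']).as_matrix();W[:3,3]=obs['position']
    return W@camera_model('wrist')['tool_from_camera']
def proj(name,P,obs=None):
    m=camera_model(name);K=m['K'];k=m['k1']
    T=np.linalg.inv(wristT(obs)) if name=='wrist' else m['world_to_cam']
    P=np.atleast_2d(P);c=P@T[:3,:3].T+T[:3,3]
    u=np.stack([c[:,0]/-c[:,2],-c[:,1]/-c[:,2]],1);r2=(u**2).sum(1,keepdims=True)
    u=u*(1+k*r2);return u*[K[0,0],K[1,1]]+[K[0,2],K[1,2]]
def onz(name,px,z,obs=None):
    o,v=ray(name,px,obs);return o+v*(z-o[2])/v[2]
def tri(obsl):
    A=np.zeros((3,3));b=np.zeros(3)
    for a in obsl:
        o,v=ray(*a);M=np.eye(3)-np.outer(v,v);A+=M;b+=M@o
    X=np.linalg.solve(A,b)
    for a in obsl:
        o,v=ray(*a);print('res',np.linalg.norm((np.eye(3)-np.outer(v,v))@(X-o)))
    return X
def crop(im,x0,y0,w,h,s,fn):
    cv2.imwrite(fn,cv2.resize(im[y0:y0+h,x0:x0+w],None,fx=s,fy=s,interpolation=cv2.INTER_CUBIC))
E
python3 - <<'E'
import cv2
from h import crop
s=cv2.imread('pics/scene0.png');d=cv2.imread('pics/side0.png')
crop(s,210,165,160,120,5,'pics/c1.png')
crop(s,220,230,160,120,5,'pics/c2.png')
crop(d,200,135,160,120,5,'pics/c3.png')
crop(d,220,200,160,120,5,'pics/c4.png')
E
```

```text
(no output)
```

View pics/c1.png

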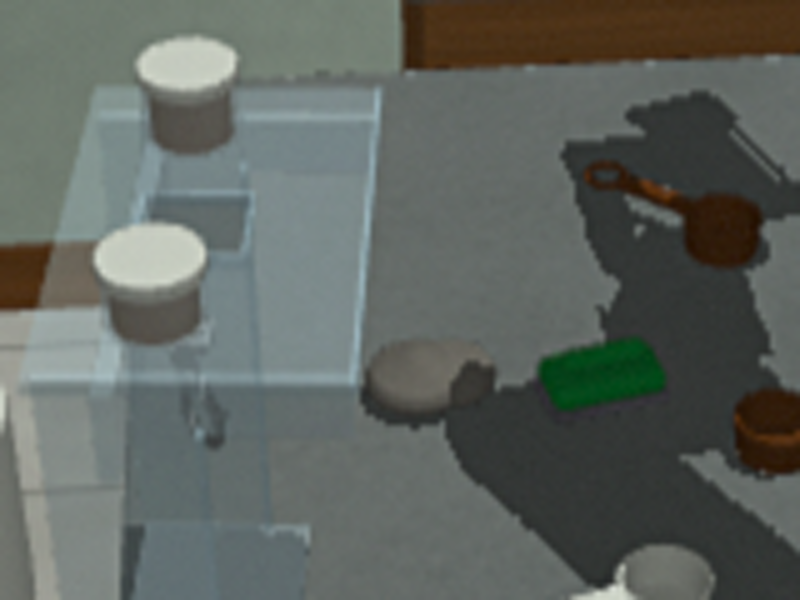

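View pics/c2.png

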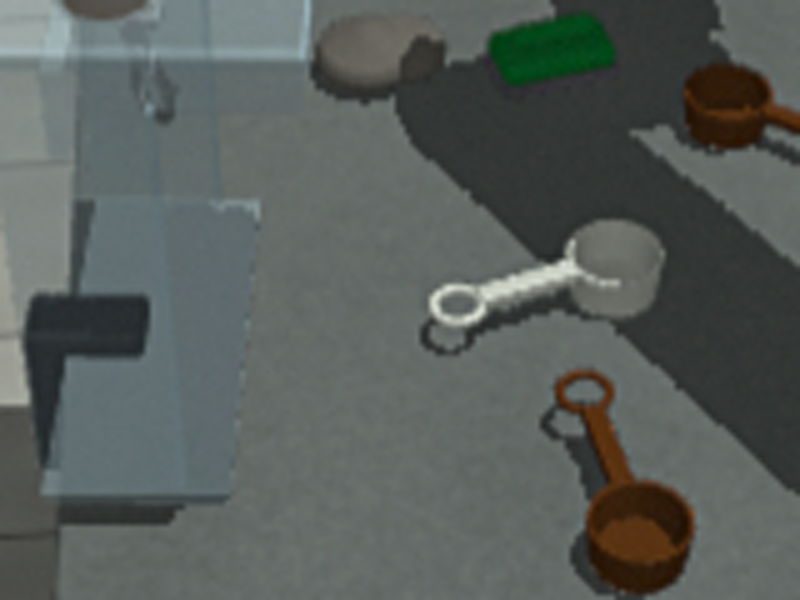

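View pics/c3.png

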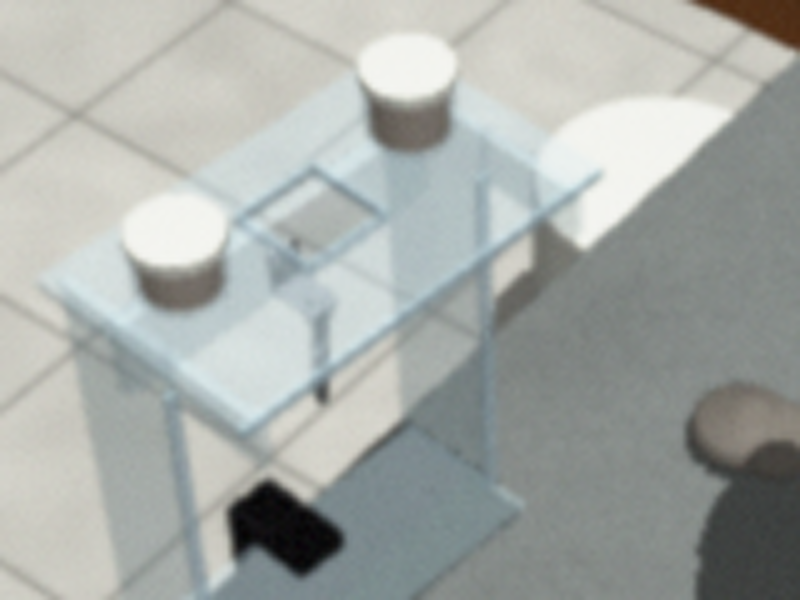

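View pics/c4.png

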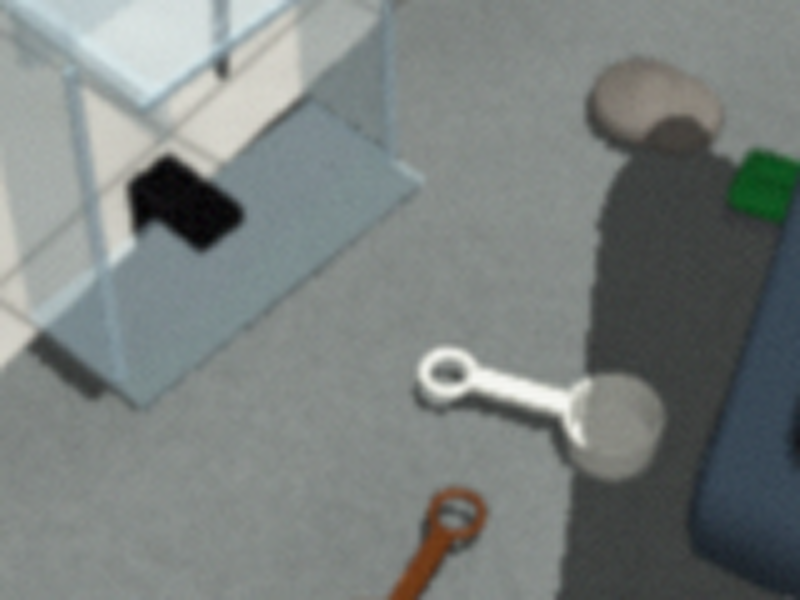

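```bash
python3 - <<'E'
from h import *
S=lambda x,y,ox,oy:(x/5+ox-.4,y/5+oy-.4)
e=tri([('scene',S(459,304,220,230)),('side',S(447,376,220,200))]);print('eye',e)
b=tri([('scene',S(618,257,220,230)),('side',S(620,418,220,200))]);print('rim',b)
print('eye@24',onz('scene',S(459,304,220,230),.024),onz('side',S(447,376,220,200),.024))
fL=tri([('scene',S(258,206,220,230)),('side',S(422,182,220,200))]);print('foot L',fL)
fR=tri([('scene',S(230,496,220,230)),('side',S(142,407,220,200))]);print('foot R',fR)
for n,p in [('scene',S(258,206,220,230)),('side',S(422,182,220,200)),('scene',S(230,496,220,230)),('side',S(142,407,220,200))]: print(onz(n,p,.008))
sL=tri([('scene',S(380,88,210,165)),('side',S(600,176,200,135))]);print('shelf L',sL)
sR=tri([('scene',S(355,384,210,165)),('side',S(248,430,200,135))]);print('shelf R',sR)
E
```

```text
res 0.0005705943059774094
res 0.0005705943059776501
eye [ 0.5044 -0.0533  0.0238]
res 0.0010239492147891315
res 0.0010239492147890554
rim [ 0.4039 -0.0915  0.0202]
eye@24 [ 0.5047 -0.0538  0.024 ] [ 0.5039 -0.0526  0.024 ]
res 0.0011855144026435172
res 0.0011855144026434138
foot L [ 0.622  -0.1803  0.0009]
res 0.0008912728060028169
res 0.0008912728060027659
foot R [0.6443 0.0665 0.0048]
[ 0.6213 -0.1707  0.008 ]
[ 0.6192 -0.1767  0.008 ]
[0.6437 0.0704 0.008 ]
[0.6432 0.0672 0.008 ]
res 0.002388493198271384
res 0.0023884931982714763
shelf L [ 0.5656 -0.1821  0.3217]
res 0.0001836000537200745
res 0.0001836000537204305
shelf R [0.5925 0.0781 0.3181]
```

drive_tool(
  plan=[
    [[0.3,1,0,0,0,-0.8],[0.3,1,0,0,0,-0.8],[0.3,1,0,0,0,-0.8],[0.3,1,0,0,0,-0.8],[0.3,1,0,0,-1,0],[0.3,1,0,0,-1,0],[0.3,1,0,0,-1,0],[0.3,1,-0.2,0,-1,0]],
  ],
)

```text
time: 1.15
position: [0.2632, -0.3903, 0.4]
tool_rot: [0.978, -0.002, 0.21, 0.0]
ft_force: [0.8, -0.1, -0.4]
grip_width: 0.0871
```

drive_tool(
  plan=[
    [[0.3,1,-0.3,0,-1,0],[0.3,1,-0.3,0,-1,0],[0.3,1,-0.3,0,-1,0],[0.3,1,-0.3,0,-1,0],[0.3,1,-0.3,0,-1,0],[0.3,1,-0.3,0,-1,0],[0.3,1,-0.3,0,-1,0],[0.3,1,-0.3,0,-1,0]],
  ],
)

```text
time: 2.15
position: [0.3231, -0.1907, 0.3398]
tool_rot: [0.808, -0.002, 0.589, -0.0]
ft_force: [0.9, 0.3, -0.4]
grip_width: 0.0865
```

drive_tool(
  plan=[
    [[0.3,1,-0.3,0,-0.5,0],[0.3,1,-0.3,0,0,0],[0.3,1,-0.3,0,0,0],[0,1,-0.3,0,0,0],[0,1,-0.3,0,0,0],[0,0.2,0,0,0,0],[0,0,0,0,0,0]],
  ],
)

```text
time: 3.02
position: [0.3866, -0.0848, 0.3192]
tool_rot: [0.799, 0.004, 0.601, -0.008]
ft_force: [0.2, -0.1, 0.5]
grip_width: 0.0869
```

```bash
python3 - <<'E'
from h import *
o=robot.get_obs();print(o['q'],o['position'],o['tool_rot'])
im=camera('wrist')[:,:,::-1]; cv2.imwrite('pics/w1.png',im)
print(proj('wrist',[[.674,-.0595,.185],[.674,-.0595,.238]],o))
E
```

```text
[-0.718   0.6193  2.4416  2.388   1.2306 -1.5047] [ 0.3866 -0.0848  0.3192] [ 0.7991  0.0037  0.6011 -0.008 ]
[[286.2544 290.6866]
 [282.9486 228.6828]]
```

View pics/w1.png

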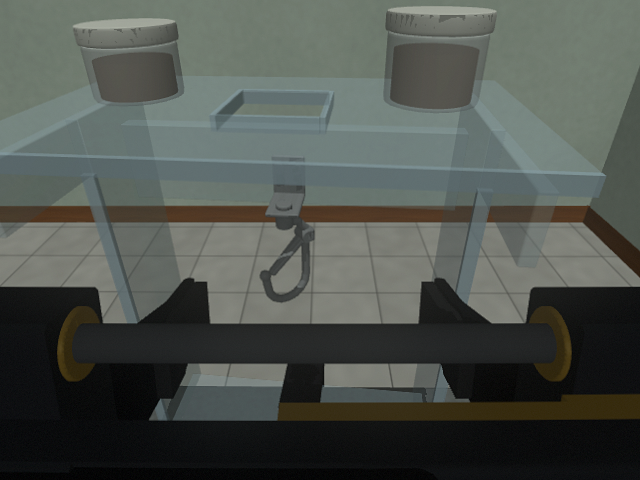

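```bash
python3 - <<'E'
from h import *
im=cv2.imread('pics/w1.png'); crop(im,225,180,120,140,5,'pics/w1c.png')
E
```

```text
(no output)
```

View pics/w1c.png

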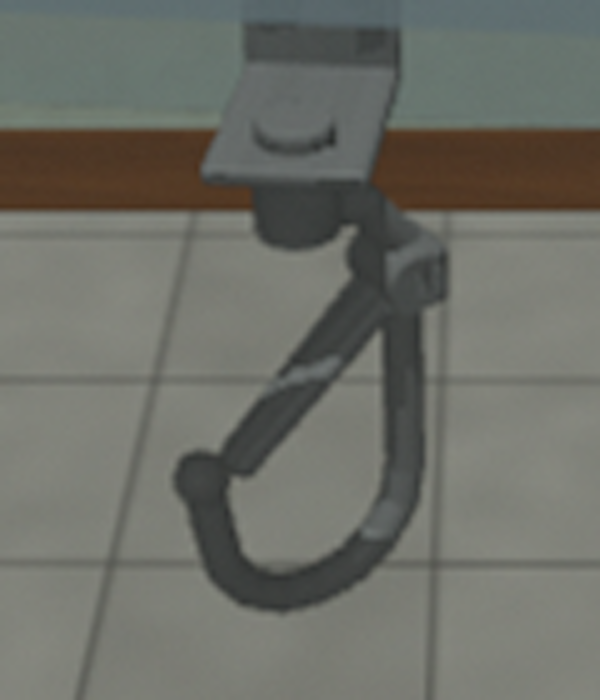

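```bash
cat > fit.py <<'E'
from h import *
from scipy.optimize import least_squares
o=dict(position=np.array([ 0.3866,-0.0848,0.3192]),tool_rot=np.array([ 0.7991,0.0037,0.6011,-0.008 ]))
o['tool_rot']/=np.linalg.norm(o['tool_rot'])
# (radial toward nose, height above seat)
loc=np.array([[17.5,21],[-15.5,44],[0,-6],[-16,12]])/1000
px=np.array([[201,477],[410,272],[282,592],[404,455]])/5+[225,180]-.4
def f(p,w=True):
    X,Y,yaw,dz=p
    P=np.c_[X+loc[:,0]*np.cos(yaw),Y+loc[:,0]*np.sin(yaw),.185+dz+loc[:,1]]
    r=(proj('wrist',P,o)-px).ravel()
    return np.r_[r,(X-.674)/.002,(Y+.0595)/.003,dz/.001] if w else r
for y0 in (3.1,2,1.5,4):
    s=least_squares(f,[.674,-.06,y0,0]);print(s.x,s.cost,np.round(f(s.x,False),1))
E
python3 fit.py
```

```text
[ 0.6737 -0.0597  2.0996  0.    ] 23.846322545698097 [-2.3 -0.  -2.9  0.2  5.7 -0.8 -0.2  0.6]
[ 0.6737 -0.0597  2.0996  0.    ] 23.84632254569791 [-2.3 -0.  -2.9  0.2  5.7 -0.8 -0.2  0.6]
[ 0.6737 -0.0597  2.0996  0.    ] 23.84632254569803 [-2.3 -0.  -2.9  0.2  5.7 -0.8 -0.2  0.6]
[ 0.6737 -0.0597  2.0996  0.    ] 23.846322545698005 [-2.3 -0.  -2.9  0.2  5.7 -0.8 -0.2  0.6]
```

```bash
cat > kin.py <<'E'
from h import *
from scipy.optimize import least_squares
import itertools
S=[([-1.4185,.5285,1.4339,0,1.1814,-.1785],[.203,-.5908,.4037],[.9864,.1646,0,-.0011]),
   ([-0.718,.6193,2.4416,2.388,1.2306,-1.5047],[.3866,-.0848,.3192],[.7991,.0037,.6011,-.008])]
def fk(q,p,s4=1,s6=1,off=np.pi/2):
    h,L2,L3,d,d6,a1,e=p
    Rz=lambda a:R.from_euler('z',a).as_matrix();Ry=lambda a:R.from_euler('y',a).as_matrix()
    A=Rz(q[0]);x=A@[a1,d,h]
    A=A@Ry(q[1]);x=x+A@[0,0,L2]
    A=A@Ry(q[2]);x=x+A@[e,0,L3]
    A=A@Rz(s4*q[3])@Ry(q[4]);x=x+A@[0,0,d6]
    return x,A@Rz(s6*q[5]+off)
if __name__=='__main__':
    for s4,s6 in itertools.product((1,-1),(1,-1)):
      for off in (np.pi/2,-np.pi/2):
        for q,x,Q in S:
            A=fk(q,np.zeros(7),s4,s6,off)[1]
            print(s4,s6,off,np.linalg.norm((R.from_matrix(A).inv()*R.from_quat(Q)).as_rotvec()))
E
python3 kin.py
```

```text
1 1 1.5707963267948966 0.00010860192482620895
1 1 1.5707963267948966 0.00010199872952839495
1 1 -1.5707963267948966 3.1414881921023614
1 1 -1.5707963267948966 3.141549632930284
1 -1 1.5707963267948966 0.3568955397353118
1 -1 1.5707963267948966 3.0093569794820265
1 -1 -1.5707963267948966 2.7846971151170155
1 -1 -1.5707963267948966 0.1322357065420557
-1 1 1.5707963267948966 0.00010860192482620895
-1 1 1.5707963267948966 1.5070889663131921
-1 1 -1.5707963267948966 3.1414881921023614
-1 1 -1.5707963267948966 2.680901473424622
-1 -1 1.5707963267948966 0.3568955397353118
-1 -1 1.5707963267948966 2.780334199557367
-1 -1 -1.5707963267948966 2.7846971151170155
-1 -1 -1.5707963267948966 1.4672397348896624
```

```bash
python3 - <<'E'
from kin import *
def f(p): 
    pp=np.r_[p,0,0]
    return np.r_[tuple(fk(q,pp)[0]-x for q,x,_ in S)]
s=least_squares(f,[.2,.4,.4,.11,.1]);print(s.x,f(s.x))
E
```

```text
[0.5014 0.3431 0.4494 0.0911 0.1849] [-0.0237  0.0234  0.0376  0.0282  0.0018 -0.0376]
```

drive_tool(
  plan=[
    [[0.2,0.65,-1,0,0,0],[0.2,0.65,-1,0,0,0],[0.2,0.65,-1,0,0,0],[0.2,0.65,-1,0,0,0],[0,0,0,0,0,0]],
  ],
  grip=1,
  force=20,
)

```text
time: 3.7
position: [0.4142, -0.0219, 0.2192]
tool_rot: [0.801, 0.004, 0.599, -0.009]
ft_force: [-0.9, 0.3, 0.2]
grip_width: 0.0448
```

```bash
python3 - <<'E'
from h import *
o=robot.get_obs();print(o['q'],o['position'],o['tool_rot'])
E
```

```text
[-0.4648  0.9793  2.4273  2.6774  1.5207 -1.6824] [ 0.4142 -0.0219  0.2192] [ 0.8007  0.0036  0.599  -0.0093]
```

```bash
python3 - <<'E'
from kin import *
S.append(([-0.4648,.9793,2.4273,2.6774,1.5207,-1.6824],[.4142,-.0219,.2192],None))
# linear in params: solve lstsq, with extra unknown wrist offset
rows=[];rhs=[]
n=7
for q,x,_ in S:
    b=fk(q,np.zeros(n))[0]
    J=np.array([fk(q,np.eye(n)[i])[0] for i in range(n)]).T
    rows.append(J);rhs.append(np.array(x))
A=np.vstack(rows);b=np.hstack(rhs)
p,res,rk,sv=np.linalg.lstsq(A,b,rcond=None);print(p,rk,sv,A@p-b)
E
```

```text
[0.2741 0.5879 0.3916 0.111  0.1232 0.0002 0.1142] 7 [2.8969 2.6301 1.8553 1.2613 0.7611 0.234  0.155 ] [ 0.  0. -0.  0. -0.  0. -0.  0. -0.]
```

```bash
cat >> kin.py <<'E'
P=np.array([0.2741,0.5879,0.3916,0.111,0.1232,0.0002,0.1142])
LO=np.array([-3.08,-.75,.22,-1.43,0,-2.85]);HI=np.array([3.08,2.2,2.44,4.57,2.65,2.85])
def toolR(yaw,tilt,flip=False):
    # tool z heads at azimuth yaw, tilt from straight down; tool x forward-up (camera up)
    c,s=np.cos(yaw),np.sin(yaw);z=np.array([c*np.sin(tilt),s*np.sin(tilt),-np.cos(tilt)])
    x=np.array([c*np.cos(tilt),s*np.cos(tilt),np.sin(tilt)])
    if flip:x=-x
    return np.c_[x,np.cross(z,x),z]
def ik(pos,A,seeds=None):
    out=[]
    rng=np.random.default_rng(0)
    sd=list(seeds) if seeds is not None else []
    sd+=[rng.uniform(LO,HI)*[.4,1,1,1,1,1] for _ in range(25)]
    def f(q):
        x,B=fk(q,P);return np.r_[(x-pos)*5,(R.from_matrix(B.T@A)).as_rotvec()]
    for s in sd:
        r=least_squares(f,np.clip(s,LO+.001,HI-.001),bounds=(LO,HI))
        if r.cost<1e-9 and not any(np.abs(r.x-o).max()<.02 for o in out): out.append(r.x)
    return out
E
python3 - <<'E'
from kin import *
q0=[-0.4648,.9793,2.4273,2.6774,1.5207,-1.6824]
D=np.deg2rad
print('push')
for tilt in (75,84,90):
    A=toolR(0,D(tilt));pos=np.array([.672,-.02,.197])-.182*A[:,2]
    print(tilt,pos,ik(pos,A,[q0]))
hdir=.361;hm=np.array([.5044,-.0533,.024])-.044*np.array([np.cos(hdir),np.sin(hdir),0])
print('grasp',hm)
for tilt in (20,30,40):
    A=toolR(hdir,D(tilt));pos=hm-.164*A[:,2];print(tilt,pos,ik(pos,A))
print('insert')
for yaw in (-.1,-.5):
  for tilt in (60,90):
    ax=np.array([.674,-.0595,.200]);A=toolR(yaw,D(tilt))
    a=D(tilt-30);hx=np.array([np.cos(yaw)*np.cos(a),np.sin(yaw)*np.cos(a),np.sin(a)])
    pos=ax-.0585*hx-.164*A[:,2];print(yaw,tilt,pos,ik(pos,A))
E
```

```text
push
75 [ 0.4962 -0.02    0.2441] [array([-0.3512,  0.8121,  2.2078,  2.7763,  1.195 , -1.5259])]
84 [ 0.491 -0.02   0.216] [array([-0.3598,  0.9483,  2.2233,  2.7828,  1.4941, -1.5814])]
90 [ 0.49  -0.02   0.197] [array([-0.3614,  1.0354,  2.214 ,  2.7782,  1.6716, -1.609 ])]
grasp [ 0.4632 -0.0688  0.024 ]
20 [ 0.4108 -0.0887  0.1781] [array([-0.564 ,  0.7601,  2.1863,  1.6427,  0.2774, -0.9696])]
30 [ 0.3865 -0.0978  0.166 ] [array([-0.6714,  0.8397,  2.281 ,  2.0774,  0.5132, -1.5342])]
40 [ 0.3646 -0.1061  0.1496] [array([-0.7866,  0.9666,  2.359 ,  2.1693,  0.7886, -1.8082])]
insert
-0.1 60 [ 0.4823 -0.0403  0.2528] [array([-0.3772,  0.7053,  2.2034,  2.813 ,  0.8248, -1.4847])]
-0.1 90 [ 0.4817 -0.0402  0.1493] [array([-0.3908,  1.165 ,  2.1987,  2.8439,  1.7835, -1.6355])]
-0.5 60 [0.5049 0.0329 0.2528] [array([-0.0661,  0.7057,  2.0949,  3.7074,  0.7466, -1.7793])]
-0.5 90 [0.5044 0.0331 0.1493] [array([-0.0477,  1.1132,  2.085 ,  3.5945,  1.6217, -1.546 ])]
```

drive_tool(
  plan=[
    [[0.2,0.5,0,0,-0.6,0],[0.6,0,0,0,-0.6,0],[0.8,0,0,0,-0.5,0],[0.8,0,0,0,0,0],[0.4,0,0,0,0,0],[0,0,0,0,0,0]],
  ],
)

```text
time: 4.45
position: [0.484, -0.01, 0.2219]
tool_rot: [0.743, 0.005, 0.67, -0.007]
ft_force: [0.2, 0.7, -0.3]
grip_width: 0.0002
```

```bash
python3 - <<'E'
from h import *
o=robot.get_obs();A=R.from_quat(o['tool_rot']).as_matrix();print(o['position'],A[:,2],'tip',o['position']+.182*A[:,2],o['ft_force'],o['grip_width'])
im=camera('wrist')[:,:,::-1]; cv2.imwrite('pics/w2.png',im)
im=camera('scene')[:,:,::-1]; crop(im,200,170,160,120,5,'pics/s2.png')
E
```

```text
[ 0.484  -0.01    0.2219] [ 0.9946  0.0172 -0.1027] tip [ 0.665  -0.0069  0.2033] [ 0.2048  0.6548 -0.2668] 0.00023352546899373306
```

View pics/w2.png

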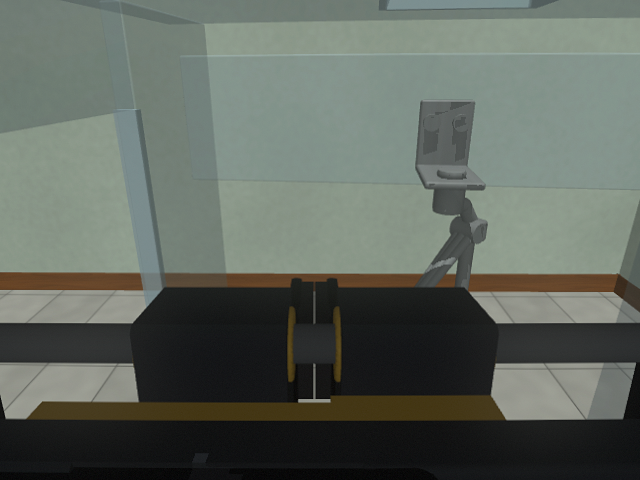

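View pics/s2.png

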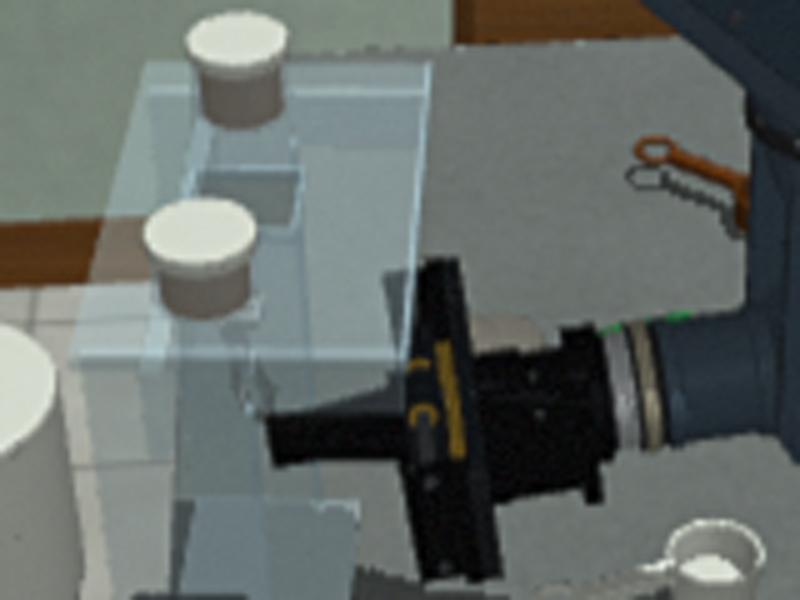

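drive_tool(
  plan=[
    [[0.3,0,-0.3,0,0,0],[0,-0.2,0,0,0,0],[0,-0.2,0,0,0,0],[0,-0.2,0,0,0,0],[0,-0.15,0,0,0,0],[0,-0.1,0,0,0,0]],
  ],
)

```text
time: 5.3
position: [0.4913, -0.0308, 0.2133]
tool_rot: [0.743, 0.005, 0.669, -0.008]
ft_force: [-0.9, -0.3, 0.1]
grip_width: 0.0005
```

drive_tool(
  plan=[
    [[0,-0.1,0,0,0,0],[0,-0.1,0,0,0,0]],
  ],
)

```text
time: 5.55
position: [0.4913, -0.0355, 0.2133]
tool_rot: [0.743, 0.005, 0.669, -0.008]
ft_force: [-0.3, -0.7, 0.5]
grip_width: 0.0004
```

drive_tool(
  plan=[
    [[0,-0.1,0,0,0,0],[0,-0.1,0,0,0,0]],
  ],
)

```text
time: 5.8
position: [0.4907, -0.0387, 0.2134]
tool_rot: [0.744, 0.007, 0.668, -0.011]
ft_force: [-3.2, 7.8, 1.2]
grip_width: 0.0008
```

```bash
python3 - <<'E'
from h import *
o=robot.get_obs();A=R.from_quat(o['tool_rot']).as_matrix();print(o['position'],'tip',o['position']+.182*A[:,2],o['ft_force'])
im=camera('wrist')[:,:,::-1]; crop(im,340,80,160,220,3,'pics/w3.png')
E
```

```text
[ 0.4907 -0.0387  0.2134] tip [ 0.6716 -0.0339  0.194 ] [-3.2048  7.8166  1.2158]
```

View pics/w3.png

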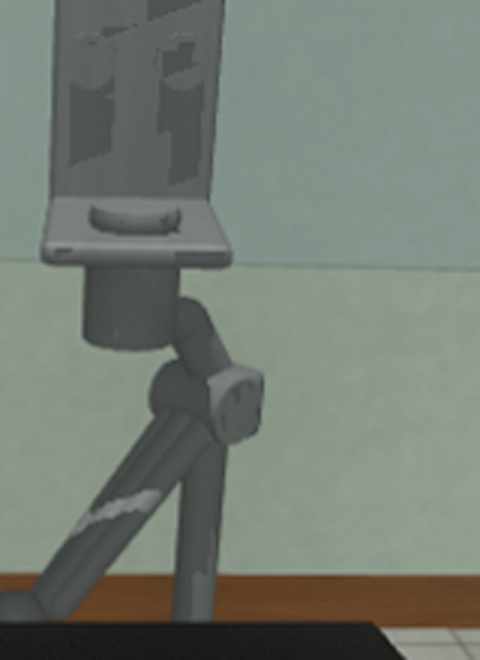

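drive_tool(
  plan=[
    [[-0.1,-0.1,0,0,0,0],[-0.1,-0.1,0,0,0,0]],
  ],
)

```text
time: 6.1
position: [0.4853, -0.0434, 0.2135]
tool_rot: [0.744, 0.007, 0.668, -0.011]
ft_force: [-3.7, 5.9, 0.6]
grip_width: 0.0004
```

drive_tool(
  plan=[
    [[-0.1,-0.1,0,0,0,0],[0,-0.1,0,0,0,0]],
  ],
)

```text
time: 6.35
position: [0.4829, -0.0493, 0.2131]
tool_rot: [0.745, 0.006, 0.668, -0.01]
ft_force: [-2.7, 3.4, -0.8]
grip_width: 0.0004
```

drive_tool(
  plan=[
    [[-0.05,-0.1,0,0,0,0],[0,-0.1,0,0,0,0]],
  ],
)

```text
time: 6.6
position: [0.4824, -0.0554, 0.213]
tool_rot: [0.744, 0.005, 0.668, -0.009]
ft_force: [-1.6, 2.9, -1.7]
grip_width: 0.0006
```

```bash
python3 - <<'E'
from h import *
o=robot.get_obs();A=R.from_quat(o['tool_rot']).as_matrix();print(o['position'],'tip',o['position']+.182*A[:,2],o['ft_force'])
im=camera('wrist')[:,:,::-1]; crop(im,280,80,180,220,3,'pics/w4.png')
E
```

```text
[ 0.4824 -0.0554  0.213 ] tip [ 0.6633 -0.052   0.1936] [-1.645   2.9047 -1.6894]
```

View pics/w4.png

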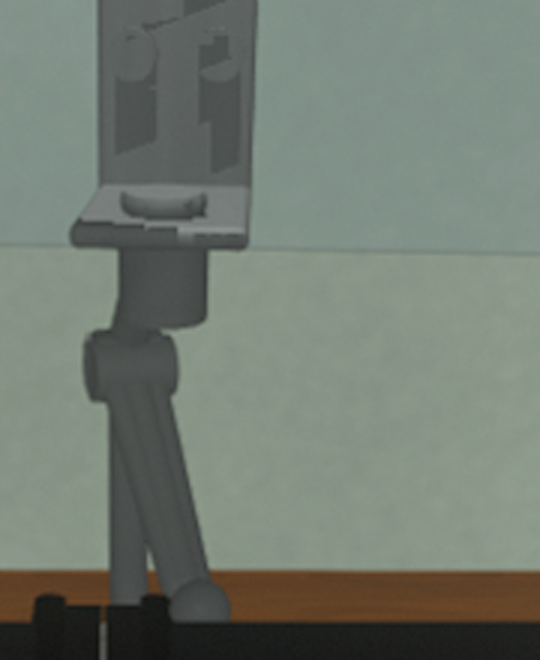

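drive_tool(
  plan=[
    [[0,0.3,0,0,0,0],[-0.5,0,0,0,0,0],[-1,0,0.3,0,0.7,0],[-1,0,0.8,0,0.8,0],[-0.5,0,0.8,0,0,0],[0,0,0,0,0,0]],
  ],
  grip=0,
)

```text
time: 7.4
position: [0.4077, -0.0484, 0.2619]
tool_rot: [0.793, 0.004, 0.61, -0.007]
ft_force: [1.5, -1.0, 0.4]
grip_width: 0.0529
```

```bash
python3 - <<'E'
from h import *
o=robot.get_obs();print(repr(o['position']),repr(o['tool_rot']),o['q'])
im=camera('wrist')[:,:,::-1];cv2.imwrite('pics/w5.png',im)
u=proj('wrist',[.674,-.0595,.205],o)[0];print(u)
x0,y0=int(u[0])-60,int(u[1])-75;print(x0,y0); crop(im,x0,y0,120,150,5,'pics/w5c.png')
E
```

```text
array([ 0.4077, -0.0484,  0.2619]) array([ 0.7926,  0.0036,  0.6097, -0.0071]) [-0.5614  0.8432  2.4393  2.5795  1.4303 -1.6414]
[338.1076 220.9598]
278 145
```

View pics/w5c.png

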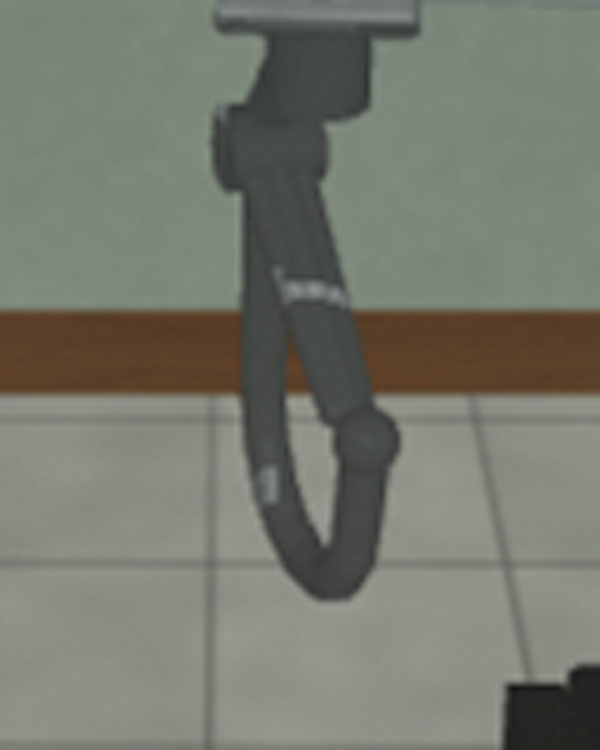

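```bash
cat > fit2.py <<'E'
from h import *
from scipy.optimize import least_squares
o=dict(position=np.array([ 0.4077,-0.0484,.2619]),tool_rot=np.array([ .7926,.0036,.6097,-.0071]))
o['tool_rot']/=np.linalg.norm(o['tool_rot'])
B=np.array([278,145])-.4
C=lambda x,y:np.array([x,y])/5+B
def f(p,w=True):
    X,Y,yaw,dz,h=p
    P=lambda r,z: proj('wrist',[X+r*np.cos(yaw),Y+r*np.sin(yaw),.185+dz+z],o)[0]
    r=np.r_[P(.0175,.021)-C(367,440), P(-.016,h)-C(264,370), (P(0,.053)-C(320,70))[:1], (P(-.0155,.044)-C(270,150))]
    return np.r_[r,(X-.674)/.002,(Y+.0595)/.003,dz/.001] if w else r
for y0 in (3,3.6):
    s=least_squares(f,[.674,-.06,y0,0,.025]);print(s.x,s.cost,np.round(f(s.x,False),1))
E
python3 fit2.py
```

```text
[ 0.6743 -0.0605  3.4758 -0.      0.0134] 0.24985468231698355 [ 0.2  0.3  0.2  0.  -0.3 -0.1 -0.3]
[ 0.6743 -0.0605  3.4758 -0.      0.0134] 0.24985468231705293 [ 0.2  0.3  0.2  0.  -0.3 -0.1 -0.3]
```

```bash
python3 - <<'E'
from kin import *
D=np.deg2rad
q=np.array([-0.5614,.8432,2.4393,2.5795,1.4303,-1.6414])
hm=np.array([.4632,-.0688,.024])
def f(q,pos,A):
    x,B=fk(q,P);return np.r_[(x-pos)*5,(R.from_matrix(B.T@A)).as_rotvec()]
p0=np.array([.4077,-.0484,.2619])
def run(wps,q):
    for (p,A) in wps:
        r=least_squares(f,np.clip(q,LO+.001,HI-.001),args=(p,A),bounds=(LO,HI));dq=r.x-q;q=r.x
        print(p,q,'cost %.1e maxdq %.2f'%(r.cost,abs(dq).max()))
    return q
for th in (30,35):
  for up in (.08,.05):
    A=toolR(.361,D(th)); pre=hm+[0,0,up]-.164*A[:,2]
    wps=[]
    for s in np.linspace(0,1,9)[1:]:
        wps.append((p0*(1-s)+pre*s,toolR(.361*s,D(74+(th-74)*s))))
    for s in (.5,1): wps.append((hm+[0,0,up*(1-s)]-.164*A[:,2],A))
    print(th,up);run(wps,q)
print('brown eye',onz('scene',(585/5+220-.4,390/5+230-.4),.024))
E
```

```text
30 0.08
[ 0.405  -0.0546  0.2599] [-0.5864  0.7927  2.4256  2.5262  1.2578 -1.6183] cost 1.2e-23 maxdq 0.17
[ 0.4024 -0.0607  0.2579] [-0.6136  0.7527  2.4084  2.4441  1.1145 -1.5849] cost 4.9e-24 maxdq 0.14
[ 0.3997 -0.0669  0.2559] [-0.6354  0.7153  2.3874  2.3529  0.9759 -1.5381] cost 1.8e-23 maxdq 0.14
[ 0.3971 -0.0731  0.254 ] [-0.6518  0.6818  2.3635  2.2483  0.8449 -1.4756] cost 4.6e-23 maxdq 0.13
[ 0.3944 -0.0793  0.252 ] [-0.6632  0.6528  2.3378  2.125   0.7238 -1.3936] cost 1.2e-22 maxdq 0.12
[ 0.3918 -0.0854  0.25  ] [-0.6699  0.6289  2.3112  1.9766  0.6149 -1.2867] cost 7.4e-22 maxdq 0.15
[ 0.3891 -0.0916  0.248 ] [-0.6725  0.6101  2.2843  1.7948  0.5206 -1.1474] cost 5.3e-21 maxdq 0.18
[ 0.3865 -0.0978  0.246 ] [-0.6714  0.596   2.2579  1.571   0.4437 -0.9673] cost 1.6e-20 maxdq 0.22
[ 0.3865 -0.0978  0.206 ] [-0.6714  0.7179  2.2754  1.8555  0.4637 -1.2833] cost 1.0e-24 maxdq 0.32
[ 0.3865 -0.0978  0.166 ] [-0.6714  0.8398  2.2811  2.0777  0.5132 -1.5345] cost 3.7e-27 maxdq 0.25
30 0.05
[ 0.405  -0.0546  0.2562] [-0.5864  0.8069  2.4267  2.529   1.2703 -1.6276] cost 5.7
[... 2264 characters left out ...]
79  0.772   2.3942  2.2962  0.9674 -1.5934] cost 2.4e-24 maxdq 0.11
[ 0.3874 -0.0819  0.2284] [-0.6969  0.7594  2.3766  2.2153  0.8627 -1.5649] cost 4.0e-24 maxdq 0.10
[ 0.3833 -0.0886  0.2217] [-0.7114  0.7493  2.3577  2.1296  0.7622 -1.5291] cost 7.1e-24 maxdq 0.10
[ 0.3793 -0.0953  0.215 ] [-0.7217  0.742   2.3382  2.0375  0.6665 -1.4852] cost 1.6e-23 maxdq 0.10
[ 0.3752 -0.102   0.2083] [-0.7284  0.7377  2.3186  1.9367  0.5757 -1.4317] cost 9.1e-23 maxdq 0.10
[ 0.3752 -0.102   0.1833] [-0.7284  0.8184  2.3232  2.0523  0.6109 -1.5709] cost 1.2e-31 maxdq 0.14
[ 0.3752 -0.102   0.1583] [-0.7284  0.8976  2.3228  2.1454  0.6506 -1.6862] cost 4.4e-31 maxdq 0.12
brown eye [0.4394 0.0233 0.024 ]
```

```bash
cat > go.py <<'E'
from kin import *
def need(tpos,A,n=None):
    o=robot.get_obs();A0=R.from_quat(o['tool_rot']).as_matrix()
    dp=(np.array(tpos)-o['position'])/.025;dr=np.rad2deg(R.from_matrix(A@A0.T).as_rotvec())/6
    print('pos',o['position'],'tot shift',dp.round(2),'turn',dr.round(2),'F',o['ft_force'].round(1),'w',round(o['grip_width'],4),'t',round(o['time'],2))
    if n: print(n,'rows of',(np.r_[dp,dr]/n).round(3))
E
python3 - <<'E'
from go import *
A=toolR(.361,np.deg2rad(30));need(np.array([.4632,-.0688,.104])-.164*A[:,2],A,9)
E
```

```text
pos [ 0.4081 -0.0485  0.2611] tot shift [-0.86 -1.97 -0.6 ] turn [-1.47  7.41  3.16] F [ 0.4 -0.2  0.3] w 0.0567 t 7.45
9 rows of [-0.096 -0.219 -0.067 -0.164  0.823  0.351]
```

drive_tool(
  plan=[
    [[-0.11,-0.25,-0.08,-0.18,0.93,0.4],[-0.11,-0.25,-0.08,-0.18,0.93,0.4],[-0.11,-0.25,-0.08,-0.18,0.93,0.4],[-0.11,-0.25,-0.08,-0.18,0.93,0.4],[-0.11,-0.25,-0.08,-0.18,0.93,0.4],[-0.11,-0.25,-0.08,-0.18,0.93,0.4],[-0.11,-0.25,-0.08,-0.18,0.93,0.4],[-0.11,-0.25,-0.08,-0.18,0.93,0.4]],
  ],
)

```text
time: 8.45
position: [0.3863, -0.0983, 0.2442]
tool_rot: [0.951, 0.174, 0.25, -0.05]
ft_force: [-0.4, 0.6, -0.2]
grip_width: 0.087
```

drive_tool(
  plan=[
    [[0,0,0,0,0,0]],
  ],
  grip=0,
)

```text
time: 8.57
position: [0.3868, -0.0984, 0.2446]
tool_rot: [0.95, 0.174, 0.253, -0.05]
ft_force: [0.2, 0.5, 0.8]
grip_width: 0.0872
```

```bash
python3 - <<'E'
from go import *
A=toolR(.361,np.deg2rad(30));need(np.array([.4632,-.0688,.024])-.164*A[:,2],A,3)
o=robot.get_obs();print(repr(o['position']),repr(o['tool_rot']),o['q'])
cv2.imwrite('pics/w6.png',camera('wrist')[:,:,::-1])
print(proj('wrist',[[.4632,-.0688,.024],[.5044,-.0533,.024]],o))
E
```

```text
pos [ 0.3868 -0.0984  0.2446] tot shift [-0.01  0.03 -3.14] turn [-0.05 -0.05 -0.03] F [0.2 0.5 0.8] w 0.0872 t 8.57
3 rows of [-0.004  0.009 -1.047 -0.016 -0.015 -0.01 ]
array([ 0.3868, -0.0984,  0.2446]) array([ 0.9504,  0.1742,  0.2527, -0.0497]) [-0.673   0.6002  2.2552  1.5555  0.446  -0.9548]
[[314.1333 330.9531]
 [314.4296 252.2409]]
```

View pics/w6.png

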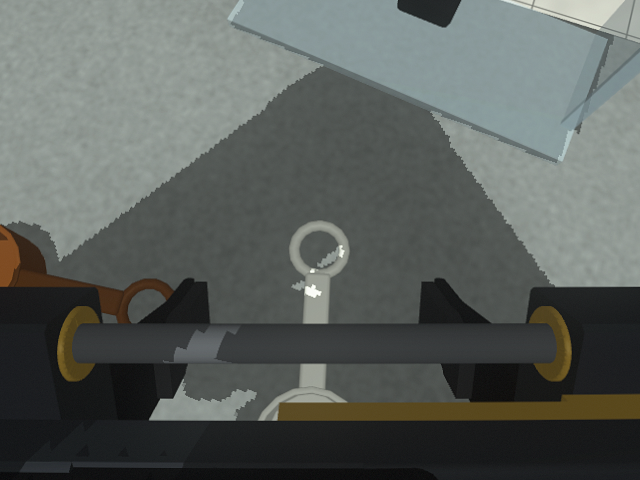

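```bash
python3 - <<'E'
from go import *
o=dict(position=np.array([ 0.3868,-0.0984,.2446]),tool_rot=np.array([.9504,.1742,.2527,-.0497]))
e=onz('wrist',(319.5,250),.024,o);m=onz('wrist',(316,310),.024,o);m2=onz('wrist',(312.8,385),.024,o)
print(e,m,m2,np.arctan2(*(e-m2)[[1,0]]),np.arctan2(*(e-m)[[1,0]]))
yaw=np.arctan2(*(e-m2)[[1,0]]);u=np.array([np.cos(yaw),np.sin(yaw),0]);hm=e-.044*u;print('hm',hm)
A=toolR(yaw,np.deg2rad(30));need(hm-.164*A[:,2],A,4)
E
```

```text
[ 0.5067 -0.0555  0.024 ] [ 0.4742 -0.0657  0.024 ] [ 0.4367 -0.0781  0.024 ] 0.31237469264797757 0.3038607344724159
hm [ 0.4648 -0.069   0.024 ]
pos [ 0.3864 -0.098   0.2445] tot shift [ 0.01  0.15 -3.14] turn [-0.06 -0.05 -0.49] F [-0.1 -0.3  0.6] w 0.0867 t 8.62
4 rows of [ 0.003  0.038 -0.785 -0.016 -0.011 -0.121]
```

drive_tool(
  plan=[
    [[0,0.04,-0.6,0,0,-0.12],[0,0.04,-0.7,0,0,-0.12],[0,0.04,-0.8,0,0,-0.12],[0,0.03,-0.6,0,0,-0.12],[0,0,-0.36,0,0,0],[0,0,0,0,0,0]],
  ],
  grip=0.5,
)

```text
time: 9.38
position: [0.3856, -0.094, 0.1673]
tool_rot: [0.955, 0.149, 0.252, -0.044]
ft_force: [-0.3, 0.9, -0.9]
grip_width: 0.0442
```

```bash
python3 - <<'E'
from go import *
A=toolR(.312,np.deg2rad(30));need(np.array([.4648,-.069,.0255])-.164*A[:,2],A)
cv2.imwrite('pics/w7.png',camera('wrist')[:,:,::-1])
E
```

```text
pos [ 0.3856 -0.094   0.1673] tot shift [ 0.05 -0.01  0.01] turn [-0.07 -0.08  0.  ] F [-0.3  0.9 -0.9] w 0.0442 t 9.38
```

View pics/w7.png

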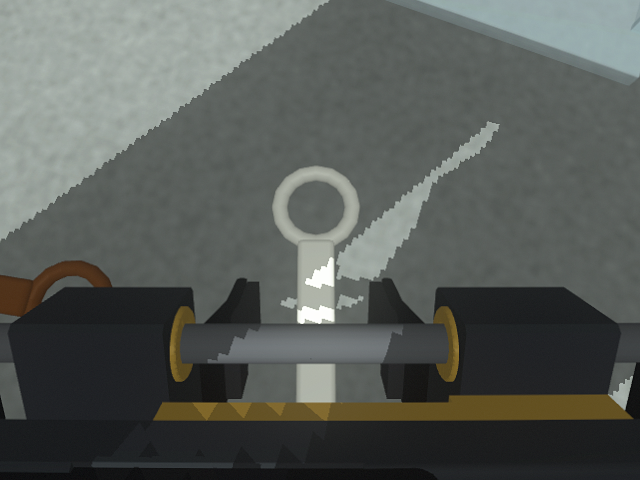

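drive_tool(
  plan=[
    [[0,0,0,0,0,0],[0,0,0,0,0,0],[0,0,0,0,0,0],[0,0,0,0,0,0]],
  ],
  grip=1,
  force=45,
)

```text
time: 9.93
position: [0.3856, -0.0943, 0.1685]
tool_rot: [0.955, 0.15, 0.253, -0.044]
ft_force: [-1.3, 0.5, -0.4]
grip_width: 0.0137
```

drive_tool(
  plan=[
    [[0,0,0.4,0,0,0],[0,0,0.8,0,0,0],[0,0,0.8,0,0,0],[0,0,0,0,0,0]],
  ],
)

```text
time: 10.42
position: [0.3856, -0.0942, 0.2193]
tool_rot: [0.955, 0.15, 0.254, -0.043]
ft_force: [0.2, -0.5, -1.0]
grip_width: 0.0131
```

```bash
python3 - <<'E'
from go import *
o=robot.get_obs();print(repr(o['position']),repr(o['tool_rot']),o['grip_width'],o['time'])
cv2.imwrite('pics/w8.png',camera('wrist')[:,:,::-1])
E
```

```text
array([ 0.3856, -0.0942,  0.2193]) array([ 0.9546,  0.1505,  0.2536, -0.0427]) 0.013121686671497062 10.425
```

View pics/w8.png

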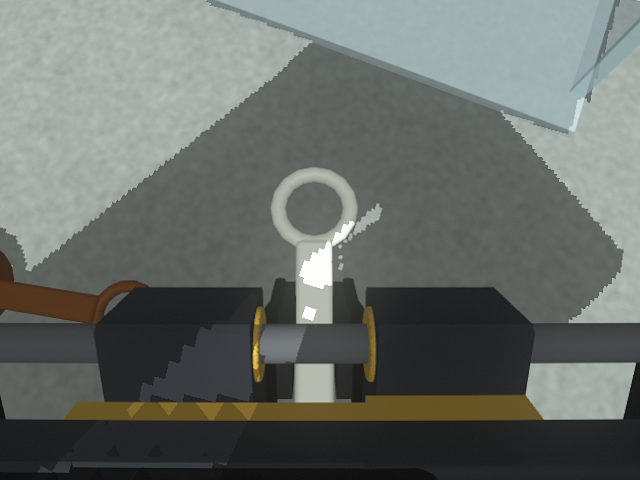

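```bash
python3 - <<'E'
from go import *
o=dict(position=np.zeros(3),tool_rot=np.array([0,0,0,1.]))
for th in (26,30,34):
    t=np.deg2rad(th);c=lambda s:np.array([0,0,.164])+s*np.array([np.cos(t),0,np.sin(t)])+.0015*np.array([-np.sin(t),0,np.cos(t)])
    print(th,[ (s,proj('wrist',c(s),o)[0].round(1)) for s in (.042,.044,.046)], 'far outer/near inner', proj('wrist',[c(.044+.0175),c(.044-.0115),c(.044+.0115)],o).round(1))
E
python3 - <<'E'
import cv2
im=cv2.imread('pics/w8.png');cv2.imwrite('pics/w8c.png',cv2.resize(im[150:260,250:380],None,fx=6,fy=5,interpolation=cv2.INTER_CUBIC))
E
```

```text
26 [(0.042, array([311.9, 214.8])), (0.044, array([311.9, 209.8])), (0.046, array([311.9, 204.8]))] far outer/near inner [[311.9 167.1]
 [311.9 238.7]
 [311.9 181.6]]
30 [(0.042, array([311.9, 217. ])), (0.044, array([311.9, 212.2])), (0.046, array([312. , 207.4]))] far outer/near inner [[312.  171.3]
 [311.9 240.2]
 [312.  185.1]]
34 [(0.042, array([312. , 219.6])), (0.044, array([312., 215.])), (0.046, array([312. , 210.4]))] far outer/near inner [[312.  175.9]
 [311.9 242. ]
 [312.  189.1]]
```

View pics/w8c.png

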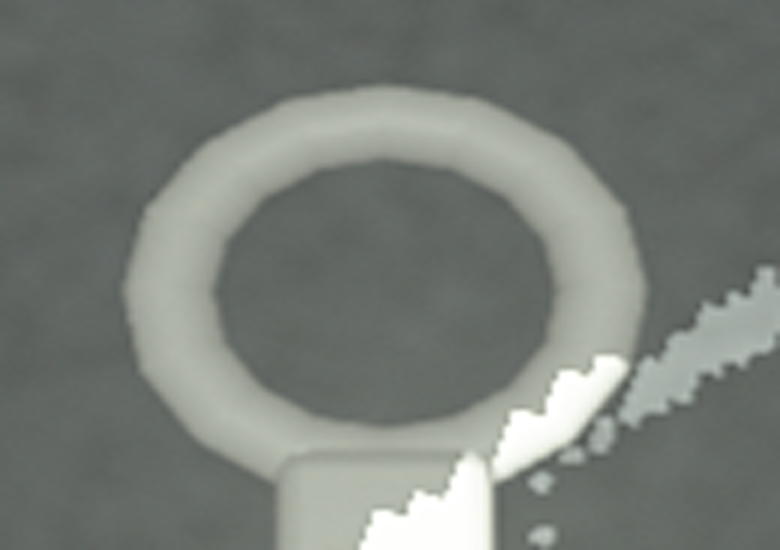

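```bash
cat > ins.py <<'E'
from go import *
D=np.deg2rad
AX=np.array([.6743,-.0605,0]);PSI=.334
EE=np.array([.0512,.001,.1953])  # eye_end in tool
def pose(xe,z,T,psi=PSI,lat=0):
    h=np.array([np.cos(psi),np.sin(psi),0]);l=np.array([-h[1],h[0],0])
    A=toolR(psi,D(T));t=AX-xe*h+lat*l+[0,0,z]
    return t-A@EE,A
E
python3 - <<'E'
from ins import *
o=robot.get_obs();q=o['q']
def f(q,pos,A):
    x,B=fk(q,P);return np.r_[(x-pos)*5,(R.from_matrix(B.T@A)).as_rotvec()]
for a in [(.1,.2,45),(.1,.224,58),(.06,.224,58),(.005,.224,58),(.004,.205,58),(.001,.186,58),(0,.186,75),(0,.186,90),(0,.186,100),(0,.186,105)]:
    p,A=pose(*a);r=least_squares(f,np.clip(q,LO+.001,HI-.001),args=(p,A),bounds=(LO,HI));q=r.x
    print(a,p,q,'%.0e'%r.cost,'cam',p+A@[.0737,0,.02],'bodytop',p+A@[.0375,0,.113])
need(*pose(.1,.224,58),8)
E
```

```text
(0.1, 0.2, 45) [ 0.4148 -0.1495  0.3019] [-0.7903  0.5019  2.1649  1.4899  0.6943 -0.8705] 1e-18 cam [ 0.4774 -0.1278  0.3399] bodytop [ 0.5154 -0.1146  0.2485]
(0.1, 0.224, 58) [ 0.3974 -0.1555  0.2841] [-0.8851  0.6061  2.2495  1.7337  0.9387 -1.2364] 1e-20 cam [ 0.4503 -0.1372  0.336 ] bodytop [ 0.5067 -0.1176  0.256 ]
(0.06, 0.224, 58) [ 0.4352 -0.1424  0.2841] [-0.7799  0.6088  2.1827  1.7902  0.8942 -1.165 ] 3e-30 cam [ 0.4881 -0.1241  0.336 ] bodytop [ 0.5445 -0.1045  0.256 ]
(0.005, 0.224, 58) [ 0.4871 -0.1244  0.2841] [-0.6555  0.6204  2.0832  1.842   0.8266 -1.0681] 2e-26 cam [ 0.5401 -0.106   0.336 ] bodytop [ 0.5965 -0.0865  0.256 ]
(0.004, 0.205, 58) [ 0.4881 -0.1241  0.2651] [-0.6534  0.6666  2.0888  1.8891  0.8408 -1.1354] 8e-21 cam [ 0.541  -0.1057  0.317 ] bodytop [ 0.5974 -0.0861  0.237 ]
(0.001, 0.186, 58) [ 0.4909 -0.1231  0.2461] [-0.6472  0.7134  2.0884  1.9341  0.8543 -1.1947] 2e-21 cam [ 0.5438 -0.1047  0.298 ] bodytop [ 0.6002 -0.0851  0.218 ]
(0, 0.186, 75) [ 0.4832 -0.1257  0.1871] [-0.6952  0.9471  2.126   2.0955  1.2742 -1.5094] 8e-19 cam [ 0.5195 -0.1132  0.2531] bodytop [ 0.5955 -0.0868  0.1941]
(0, 0.186, 90) [ 0.4895 -0.1236  0.1348] [-0.69    1.1457  2.0721  2.1163  1.6104 -1.6359] 4e-23 cam [ 0.5084 -0.117   0.2085] bodytop [ 0.5962 -0.0865  0.1723]
(0, 0.186, 100) [ 0.5007 -0.1197  0.1017] [-0.6607  1.2543  1.9966  2.1278  1.804  -1.665 ] 5e-28 cam [ 0.5072 -0.1174  0.1777] bodytop [ 0.5996 -0.0853  0.1582]
(0, 0.186, 105) [ 0.5083 -0.1171  0.086 ] [-0.6395  1.3006  1.9497  2.1409  1.8925 -1.6655] 4e-19 cam [ 0.5085 -0.117   0.1624] bodytop [ 0.6022 -0.0845  0.1515]
pos [ 0.3856 -0.0943  0.2186] tot shift [ 0.47 -2.45  2.62] turn [ 1.44 -4.48  0.18] F [ 0.4  0.5 -0.5] w 0.0133 t 10.47
8 rows of [ 0.059 -0.306  0.327  0.18  -0.56   0.022]
```

```bash
python3 - <<'E'
from ins import *
need(*pose(.1,.226,63),8)
E
```

```text
pos [ 0.3856 -0.0943  0.2186] tot shift [ 0.3  -2.51  2.02] turn [ 1.71 -5.27  0.17] F [ 0.4  0.5 -0.5] w 0.0133 t 10.47
8 rows of [ 0.038 -0.314  0.252  0.214 -0.659  0.022]
```

drive_tool(
  plan=[
    [[0.04,-0.31,0.25,0.21,-0.66,0.02],[0.04,-0.31,0.25,0.21,-0.66,0.02],[0.04,-0.31,0.25,0.21,-0.66,0.02],[0.04,-0.31,0.25,0.21,-0.66,0.02],[0.04,-0.31,0.25,0.21,-0.66,0.02],[0.04,-0.31,0.25,0.21,-0.66,0.02],[0.04,-0.31,0.25,0.21,-0.66,0.02],[0.04,-0.31,0.25,0.21,-0.66,0.02]],
  ],
)

```text
time: 11.48
position: [0.3936, -0.1567, 0.2675]
tool_rot: [0.841, 0.141, 0.516, -0.086]
ft_force: [0.7, 0.6, -1.1]
grip_width: 0.0136
```

drive_tool(
  plan=[
    [[0,0,0,0,0,0]],
  ],
)

```text
time: 11.6
position: [0.3936, -0.1571, 0.2673]
tool_rot: [0.842, 0.14, 0.515, -0.085]
ft_force: [0.1, 1.6, -0.3]
grip_width: 0.0135
```

```bash
python3 - <<'E'
from ins import *
need(*pose(.04,.226,63),3)
o=robot.get_obs();print(o['q'])
im=camera('wrist')[:,:,::-1];cv2.imwrite('pics/w9.png',im)
A=R.from_quat(o['tool_rot']).as_matrix();print('eye_end',o['position']+A@EE,proj('wrist',[o['position']+A@EE,AX+[0,0,.185],AX+[0,0,.238]],o))
E
```

```text
pos [ 0.3936 -0.1571  0.2673] tot shift [2.25 0.79 0.07] turn [ 0.01 -0.02  0.04] F [ 0.1  1.6 -0.3] w 0.0135 t 11.6
3 rows of [ 0.75   0.263  0.023  0.005 -0.006  0.012]
[-0.9113  0.6858  2.2769  1.8066  1.0473 -1.3759]
eye_end [ 0.5804 -0.0941  0.2239] [[314.4491 173.9082]
 [311.9909 136.0379]
 [311.8345  51.182 ]]
```

View pics/w9.png

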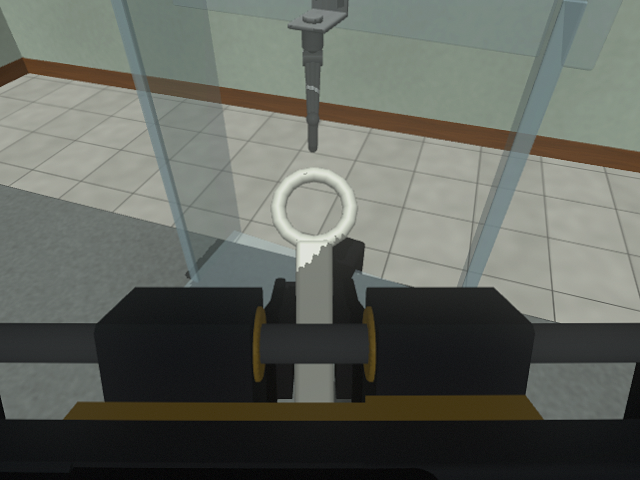

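drive_tool(
  plan=[
    [[0.7,0.25,0.02,0,0,0.01],[0.75,0.26,0.02,0,0,0.01],[0.75,0.26,0.02,0,0,0.01],[0.4,0.14,0,0,0,0],[0,0,0,0,0,0]],
  ],
)

```text
time: 12.28
position: [0.4587, -0.1328, 0.2695]
tool_rot: [0.841, 0.143, 0.514, -0.087]
ft_force: [1.0, -0.1, -0.2]
grip_width: 0.0134
```

```bash
python3 - <<'E'
from ins import *
need(*pose(.005,.226,63),2)
o=robot.get_obs()
im=camera('wrist')[:,:,::-1];crop(im,220,60,190,200,4,'pics/w10.png')
im=camera('side')[:,:,::-1];crop(im,220,140,120,100,6,'pics/sd10.png')
A=R.from_quat(o['tool_rot']).as_matrix();print('eye_end',o['position']+A@EE,proj('wrist',[o['position']+A@EE,AX+[0,0,.185],AX+[0,0,.238]],o))
E
```

```text
pos [ 0.4587 -0.1328  0.2695] tot shift [ 0.97  0.28 -0.02] turn [ 0.02 -0.01 -0.03] F [ 1.  -0.1 -0.2] w 0.0134 t 12.28
2 rows of [ 0.483  0.138 -0.009  0.008 -0.006 -0.016]
eye_end [ 0.6452 -0.0685  0.2261] [[314.4452 173.9015]
 [318.1613 206.7205]
 [319.1726 112.5425]]
```

View pics/w10.png

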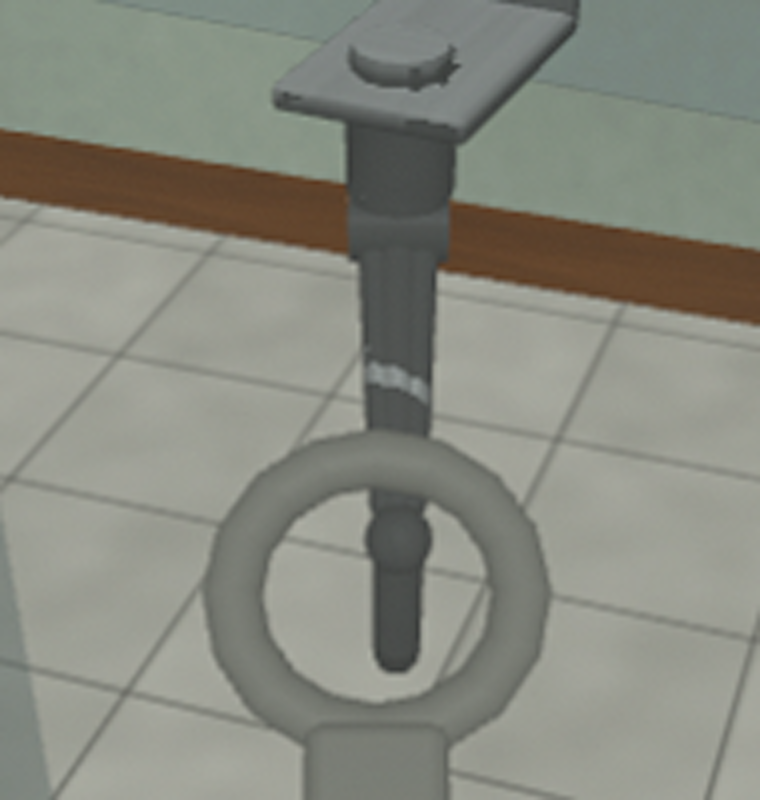

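View pics/sd10.png

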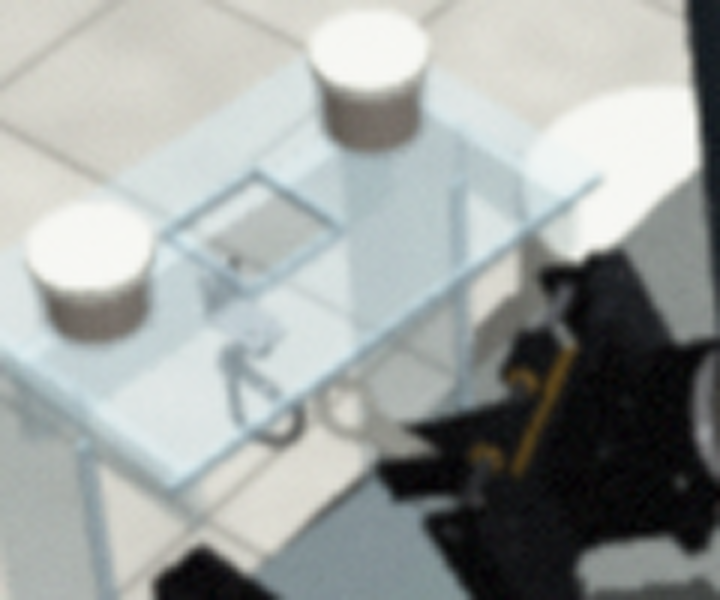

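drive_tool(
  plan=[
    [[0.5,0.14,0,0,0,0],[0.46,0.14,0,0,0,0],[0,0,0,0,0,0]],
  ],
)

```text
time: 12.75
position: [0.4835, -0.1262, 0.2699]
tool_rot: [0.84, 0.144, 0.515, -0.087]
ft_force: [-0.0, -0.3, -0.0]
grip_width: 0.0135
```

```bash
python3 - <<'E'
from ins import *
need(*pose(.005,.205,63),2)
o=robot.get_obs()
im=camera('wrist')[:,:,::-1];crop(im,220,60,190,200,4,'pics/w11.png')
im=camera('side')[:,:,::-1];crop(im,220,140,120,100,6,'pics/sd11.png')
E
```

```text
pos [ 0.4835 -0.1262  0.2699] tot shift [-0.02  0.02 -0.87] turn [ 0.02  0.01 -0.03] F [-0.  -0.3 -0. ] w 0.0135 t 12.75
2 rows of [-0.011  0.008 -0.437  0.011  0.003 -0.014]
```

View pics/w11.png

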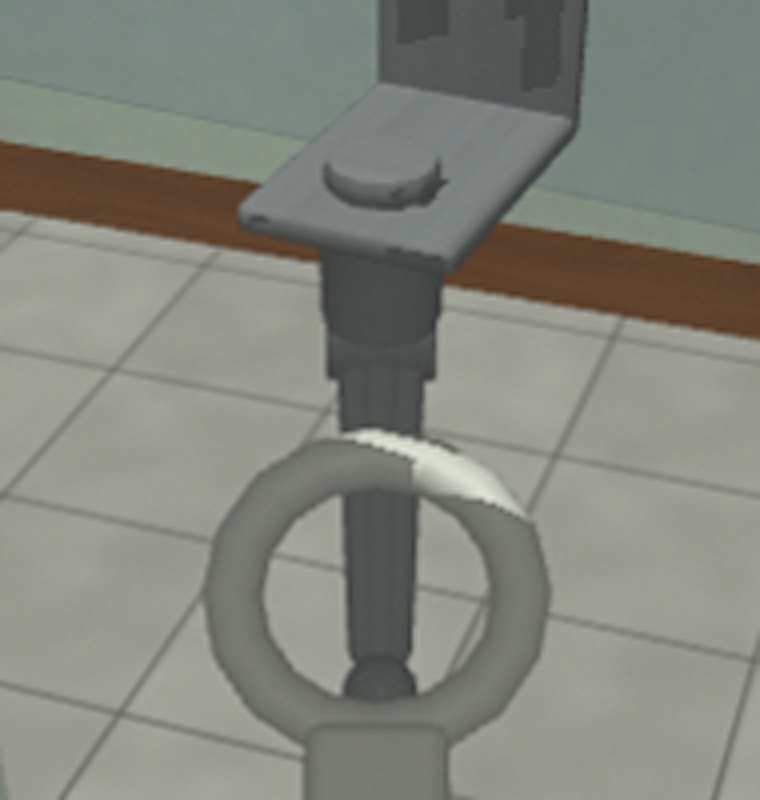

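View pics/sd11.png

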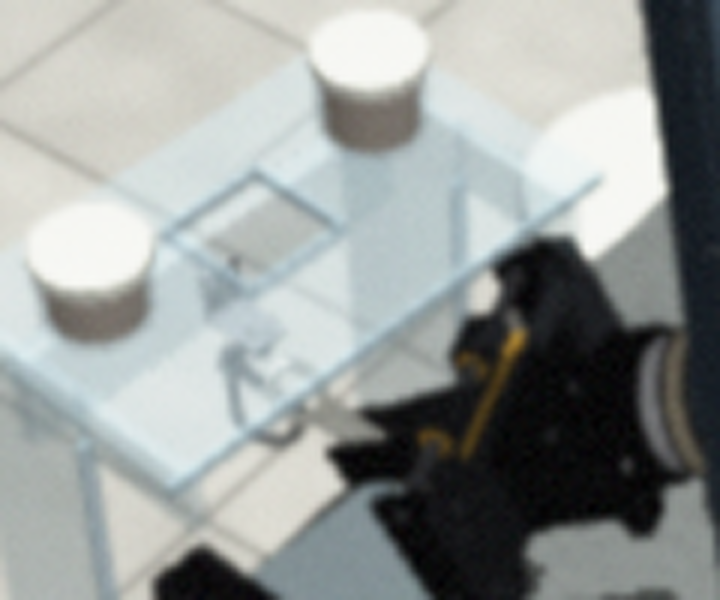

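```bash
python3 - <<'E'
from ins import *
o=robot.get_obs();A=R.from_quat(o['tool_rot']).as_matrix()
h=np.array([np.cos(PSI),np.sin(PSI),0]);nose=AX-.0175*h+[0,0,.206]
d=np.array([np.cos(D(30)),0,np.sin(D(30))])
for P_ in (nose,o['position']+A@(EE-.026*d),o['position']+A@(EE-.003*d)):
    print(P_,((proj('wrist',P_,o)[0]-[220,60]+.4)*4).round())
# view dir angle at nose
E
```

```text
[ 0.6578 -0.0662  0.206 ] [381. 687.]
[ 0.6486 -0.0693  0.2124] [379. 704.]
[ 0.6668 -0.0629  0.2249] [379. 485.]
```

drive_tool(
  plan=[
    [[0,0,-0.3,0,0,0],[0,0,-0.3,0,0,0]],
  ],
)

```text
time: 13.1
position: [0.4826, -0.1266, 0.2547]
tool_rot: [0.84, 0.143, 0.516, -0.087]
ft_force: [-1.8, -1.1, 1.7]
grip_width: 0.0138
```

drive_tool(
  plan=[
    [[0,0,-0.25,0,0,0],[0,0,-0.25,0,0,0]],
  ],
)

```text
time: 13.35
position: [0.4824, -0.1265, 0.2417]
tool_rot: [0.841, 0.143, 0.515, -0.087]
ft_force: [-2.0, -1.0, 0.8]
grip_width: 0.0133
```

```bash
python3 - <<'E'
from ins import *
need(*pose(.003,.190,63),2)
o=robot.get_obs()
im=camera('wrist')[:,:,::-1];crop(im,220,60,190,200,4,'pics/w12.png')
E
```

```text
pos [ 0.4824 -0.1265  0.2417] tot shift [ 0.09  0.05 -0.35] turn [ 0.01 -0.01 -0.01] F [-2.  -1.   0.8] w 0.0133 t 13.35
2 rows of [ 0.047  0.027 -0.173  0.005 -0.005 -0.007]
```

View pics/w12.png

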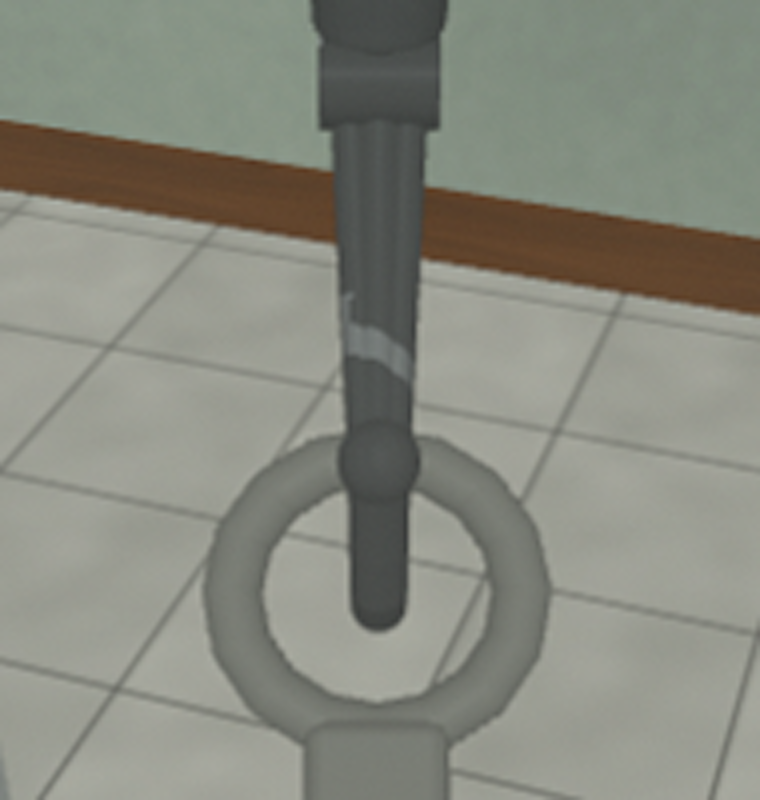

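drive_tool(
  plan=[
    [[0.04,0.02,-0.2,0,0,0],[0.04,0.02,-0.17,0,0,0],[0,0,-0.08,0,0,0]],
  ],
)

```text
time: 13.78
position: [0.4848, -0.1254, 0.2307]
tool_rot: [0.841, 0.143, 0.515, -0.087]
ft_force: [-1.1, -0.7, -0.7]
grip_width: 0.0134
```

```bash
python3 - <<'E'
from ins import *
need(*pose(.00,.187,80),4)
o=robot.get_obs()
im=camera('wrist')[:,:,::-1];crop(im,220,20,190,200,4,'pics/w13.png')
im=camera('scene')[:,:,::-1];crop(im,200,190,120,100,6,'pics/sc13.png')
E
```

```text
pos [ 0.4848 -0.1254  0.2307] tot shift [-0.04 -0.01 -2.41] turn [ 0.94 -2.68 -0.02] F [-1.1 -0.7 -0.7] w 0.0134 t 13.78
4 rows of [-0.009 -0.001 -0.602  0.236 -0.671 -0.005]
```

View pics/w13.png

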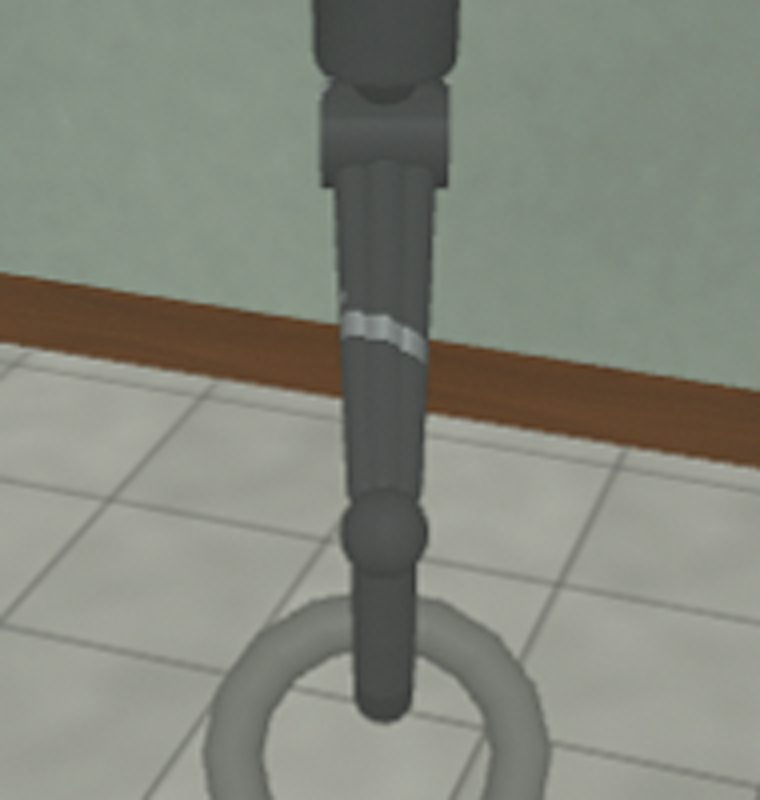

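View pics/sc13.png

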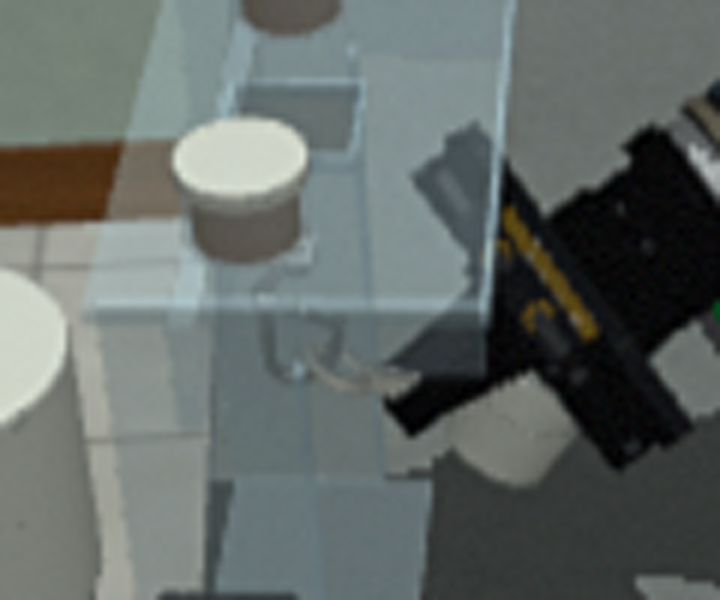

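drive_tool(
  plan=[
    [[-0.05,-0.02,-0.6,0.24,-0.67,0],[-0.02,0,-0.6,0.24,-0.67,0],[0.01,0,-0.6,0.24,-0.67,0],[0.03,0.01,-0.6,0.24,-0.67,0]],
  ],
)

```text
time: 14.38
position: [0.484, -0.1259, 0.1707]
tool_rot: [0.754, 0.127, 0.635, -0.108]
ft_force: [0.7, -0.2, -1.1]
grip_width: 0.0135
```

```bash
python3 - <<'E'
from ins import *
need(*pose(.00,.187,96),4)
E
```

```text
pos [ 0.484  -0.1259  0.1707] tot shift [ 0.46  0.18 -2.2 ] turn [ 0.86 -2.49 -0.01] F [ 0.7 -0.2 -1.1] w 0.0135 t 14.38
4 rows of [ 0.116  0.045 -0.551  0.215 -0.623 -0.003]
```

drive_tool(
  plan=[
    [[0.06,0.02,-0.56,0.22,-0.63,0],[0.1,0.04,-0.56,0.22,-0.63,0],[0.13,0.05,-0.55,0.22,-0.63,0],[0.17,0.07,-0.53,0.21,-0.6,0],[0,0,0,0,0,0]],
  ],
)

```text
time: 15.0
position: [0.4956, -0.1212, 0.115]
tool_rot: [0.661, 0.112, 0.731, -0.125]
ft_force: [-0.2, 0.2, -0.5]
grip_width: 0.0133
```

```bash
python3 - <<'E'
from ins import *
need(*pose(.00,.187,96),4)
o=robot.get_obs();print(o['q'])
im=camera('wrist')[:,:,::-1];cv2.imwrite('pics/w14.png',im)
im=camera('scene')[:,:,::-1];crop(im,200,190,140,110,5,'pics/sc14.png')
E
```

```text
pos [ 0.4956 -0.1212  0.115 ] tot shift [-0.   -0.01  0.03] turn [-0.01 -0.04 -0.02] F [-0.2  0.2 -0.5] w 0.0133 t 15.0
4 rows of [-0.001 -0.003  0.007 -0.002 -0.009 -0.006]
[-0.6746  1.2118  2.0305  2.1197  1.7254 -1.6552]
```

View pics/w14.png

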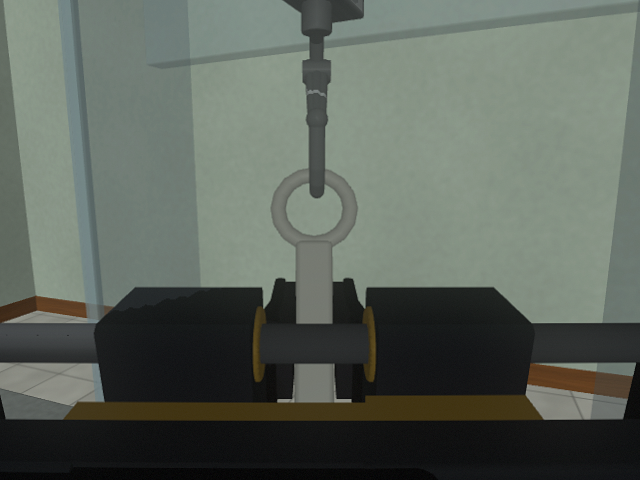

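View pics/sc14.png

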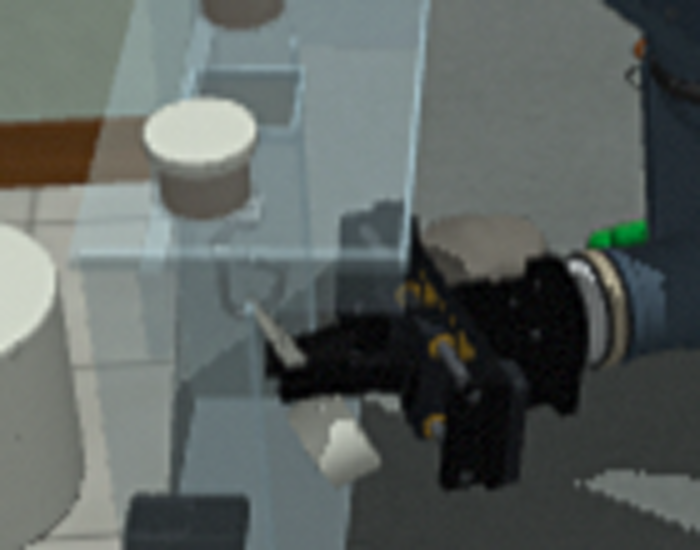

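drive_tool(
  plan=[
    [[0,0,0,0,0,0],[0.12,0.04,-0.04,0,0,0],[0.12,0.04,-0.03,0,0,0],[0.12,0.04,-0.03,0,0,0],[0.11,0.04,-0.02,0,0,0],[0,0,0,0,0,0]],
  ],
  force=3,
)

```text
time: 15.85
position: [0.5073, -0.117, 0.113]
tool_rot: [0.661, 0.112, 0.732, -0.125]
ft_force: [0.8, -0.1, -0.7]
grip_width: 0.0137
```

```bash
python3 - <<'E'
from ins import *
need(*pose(.00,.187,96))
im=camera('wrist')[:,:,::-1];cv2.imwrite('pics/w15.png',im)
im=camera('scene')[:,:,::-1];crop(im,200,190,140,110,5,'pics/sc15.png')
E
```

```text
pos [ 0.5073 -0.117   0.113 ] tot shift [-0.47 -0.18  0.11] turn [-0.   -0.03 -0.03] F [ 0.8 -0.1 -0.7] w 0.0137 t 15.85
```

View pics/w15.png

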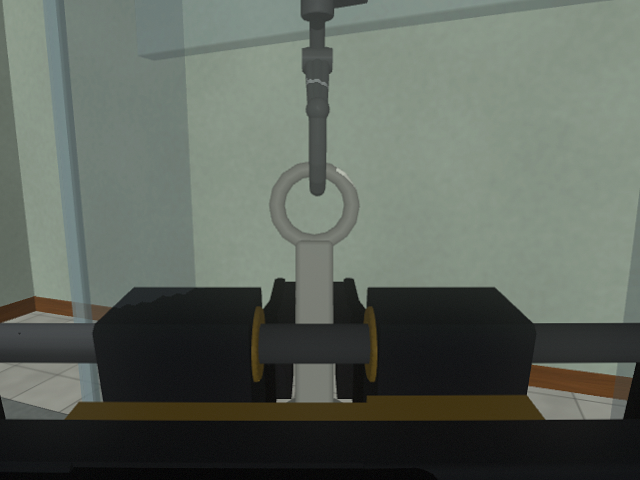

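View pics/sc15.png

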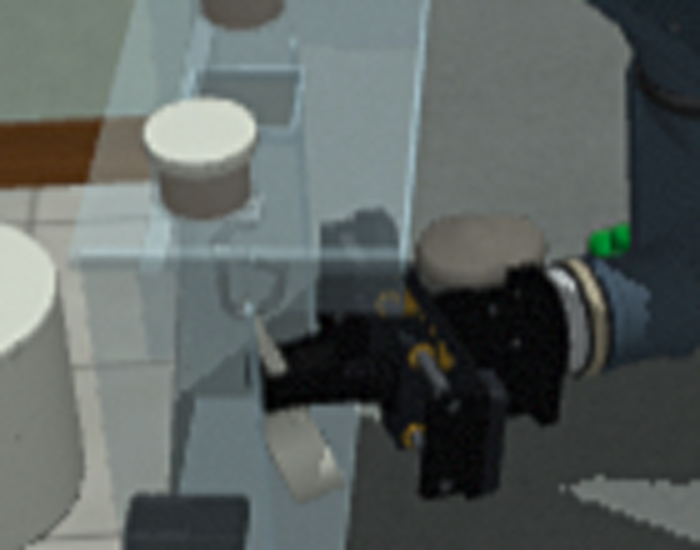

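drive_tool(
  plan=[
    [[0,0,0,0,0,0],[0,0,0,0,0,0],[0,0,0,0,0,0],[-0.2,-0.07,0,0,0,0],[-0.4,-0.14,0,0,0,0],[-0.8,-0.28,0,0,0,0],[-0.8,-0.28,0,0,0,0],[-0.8,-0.28,0.2,0,0,0]],
  ],
  grip=0.4,
)

```text
time: 16.95
position: [0.4311, -0.1438, 0.118]
tool_rot: [0.661, 0.111, 0.732, -0.125]
ft_force: [0.1, -0.3, -0.5]
grip_width: 0.0523
```

```bash
python3 - <<'E'
from ins import *
o=robot.get_obs();print(o['q'],o['position'],o['ft_force'])
im=camera('wrist')[:,:,::-1];cv2.imwrite('pics/w16.png',im)
E
```

```text
[-0.8377  1.2601  2.1444  1.9311  1.7709 -1.8158] [ 0.4311 -0.1438  0.118 ] [ 0.063  -0.3167 -0.4629]
```

View pics/w16.png

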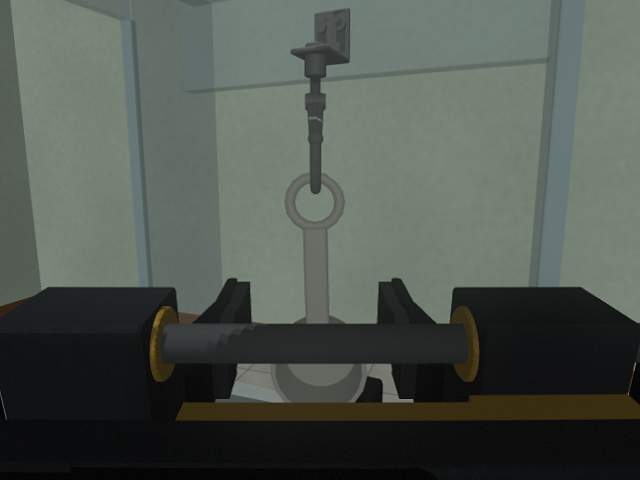

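drive_tool(
  plan=[
    [[-0.6,-0.4,0.2,0,0,0],[-0.6,-0.4,0.2,0,0,0],[0,0,0,0,0,0],[0,0,0,0,0,0],[0,0,0,0,0,0],[0,0,0,0,0,0],[0,0,0,0,0,0],[0,0,0,0,0,0]],
  ],
)

```text
time: 18.0
position: [0.4022, -0.1633, 0.128]
tool_rot: [0.661, 0.112, 0.732, -0.125]
ft_force: [-0.9, 0.6, 0.7]
grip_width: 0.0522
```

drive_tool(
  plan=[
    [[0,0,0,0,0,0],[0,0,0,0,0,0],[0,0,0,0,0,0],[0,0,0,0,0,0],[0,0,0,0,0,0],[0,0,0,0,0,0],[0,0,0,0,0,0],[0,0,0,0,0,0]],
  ],
)

```text
time: 19.0
position: [0.4021, -0.1635, 0.128]
tool_rot: [0.661, 0.112, 0.732, -0.125]
ft_force: [0.0, 0.0, 0.2]
grip_width: 0.0522
```

drive_tool(
  plan=[
    [[0,0,0,0,0,0],[0,0,0,0,0,0],[0,0,0,0,0,0],[0,0,0,0,0,0],[0,0,0,0,0,0],[0,0,0,0,0,0],[0,0,0,0,0,0],[0,0,0,0,0,0]],
  ],
)

```text
time: 20.0
position: [0.4021, -0.1635, 0.128]
tool_rot: [0.661, 0.112, 0.732, -0.125]
ft_force: [0.1, 0.4, -0.3]
grip_width: 0.0522
```

drive_tool(
  plan=[
    [[0,0,0,0,0,0],[0,0,0,0,0,0],[0,0,0,0,0,0],[0,0,0,0,0,0],[0,0,0,0,0,0],[0,0,0,0,0,0],[0,0,0,0,0,0],[0,0,0,0,0,0]],
  ],
)

```text
time: 21.0
position: [0.4021, -0.1635, 0.128]
tool_rot: [0.661, 0.112, 0.732, -0.125]
ft_force: [0.3, -0.4, 0.7]
grip_width: 0.0522
```

```bash
python3 - <<'E'
from ins import *
ims=[]
for i in range(12):
    ims.append(camera('wrist')[:,:,::-1].astype(int))
print([int((abs(ims[i]-ims[0])[150:400,260:380].max(2)>25).sum()) for i in range(12)])
cv2.imwrite('pics/w17.png',ims[-1].astype('uint8'))
im=camera('scene')[:,:,::-1];cv2.imwrite('pics/sc17.png',im);crop(im,200,190,140,110,5,'pics/sc17c.png')
im=camera('side')[:,:,::-1];cv2.imwrite('pics/sd17.png',im)
E
```

```text
[0, 39, 326, 673, 909, 1003, 1001, 863, 685, 456, 340, 221]
```

View pics/w17.png

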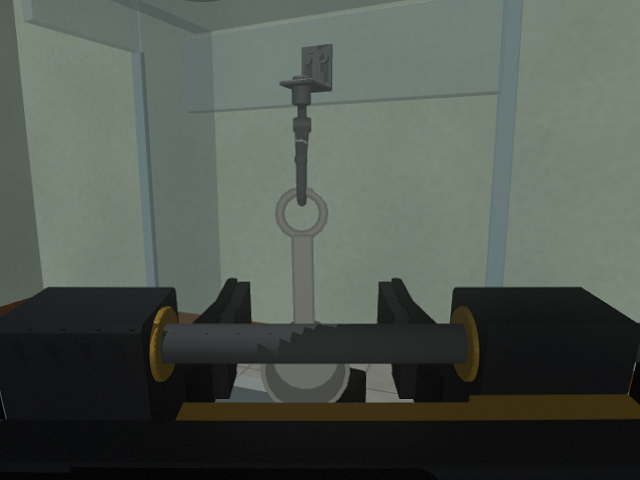

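View pics/sc17c.png

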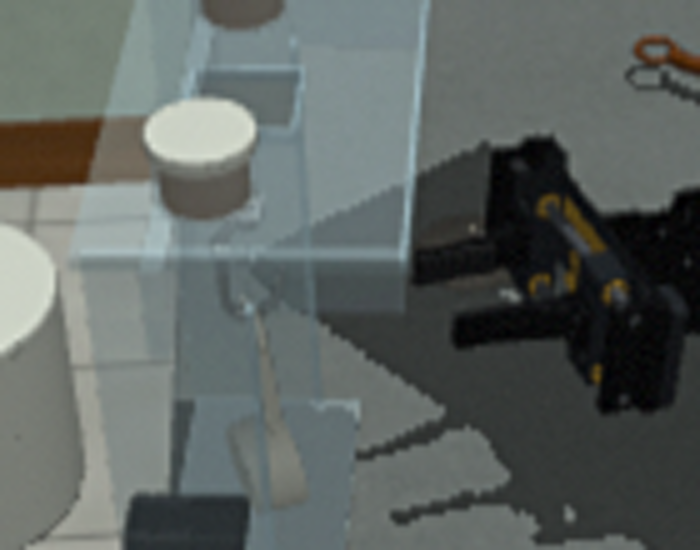

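View pics/sd17.png

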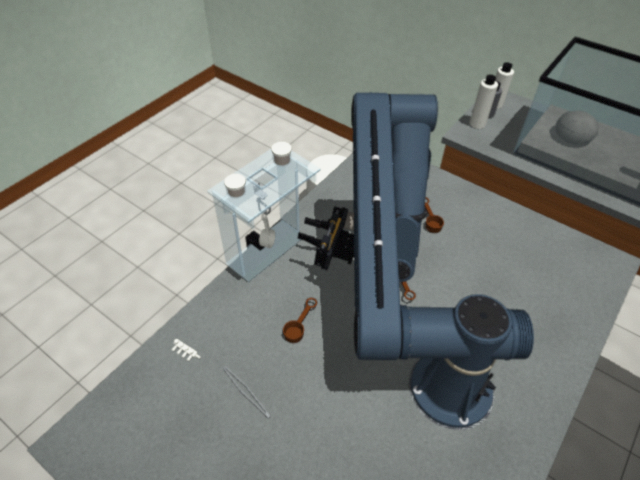

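drive_tool(
  plan=[
    [[0,0,0,0,0,0],[0,0,0,0,0,0],[0,0,0,0,0,0],[0,0,0,0,0,0],[0,0,0,0,0,0],[0,0,0,0,0,0],[0,0,0,0,0,0],[0,0,0,0,0,0]],
  ],
)

```text
time: 22.7
position: [0.4021, -0.1635, 0.128]
tool_rot: [0.661, 0.112, 0.732, -0.125]
ft_force: [-1.1, -1.4, 0.8]
grip_width: 0.0527
```

drive_tool(
  plan=[
    [[0,0,0,0,0,0],[0,0,0,0,0,0],[0,0,0,0,0,0],[0,0,0,0,0,0],[0,0,0,0,0,0],[0,0,0,0,0,0],[0,0,0,0,0,0],[0,0,0,0,0,0]],
  ],
)

```text
time: 23.7
position: [0.4021, -0.1635, 0.128]
tool_rot: [0.661, 0.112, 0.732, -0.125]
ft_force: [0.4, 0.2, 0.1]
grip_width: 0.0522
```

drive_tool(
  plan=[
    [[0,0,0,0,0,0],[0,0,0,0,0,0],[0,0,0,0,0,0],[0,0,0,0,0,0],[0,0,0,0,0,0],[0,0,0,0,0,0],[0,0,0,0,0,0],[0,0,0,0,0,0]],
  ],
)

```text
time: 24.7
position: [0.4021, -0.1634, 0.128]
tool_rot: [0.661, 0.112, 0.732, -0.125]
ft_force: [0.4, 0.4, 0.7]
grip_width: 0.0522
```

drive_tool(
  plan=[
    [[0,0,0,0,0,0],[0,0,0,0,0,0],[0,0,0,0,0,0],[0,0,0,0,0,0],[0,0,0,0,0,0],[0,0,0,0,0,0],[0,0,0,0,0,0],[0,0,0,0,0,0]],
  ],
)

```text
time: 25.7
position: [0.4021, -0.1635, 0.128]
tool_rot: [0.661, 0.112, 0.732, -0.125]
ft_force: [0.9, -0.8, -0.5]
grip_width: 0.0524
```

drive_tool(
  plan=[
    [[0,0,0,0,0,0],[0,0,0,0,0,0],[0,0,0,0,0,0],[0,0,0,0,0,0],[0,0,0,0,0,0],[0,0,0,0,0,0],[0,0,0,0,0,0],[0,0,0,0,0,0]],
  ],
)

```text
time: 26.7
position: [0.4021, -0.1635, 0.128]
tool_rot: [0.661, 0.112, 0.732, -0.125]
ft_force: [0.0, 0.1, -0.1]
grip_width: 0.0521
```

drive_tool(
  plan=[
    [[0,0,0,0,0,0],[0,0,0,0,0,0],[0,0,0,0,0,0],[0,0,0,0,0,0],[0,0,0,0,0,0],[0,0,0,0,0,0],[0,0,0,0,0,0],[0,0,0,0,0,0]],
  ],
)

```text
time: 27.7
position: [0.4021, -0.1635, 0.128]
tool_rot: [0.661, 0.112, 0.732, -0.125]
ft_force: [-0.4, -0.3, 0.6]
grip_width: 0.0522
```

```bash
python3 - <<'E'
from ins import *
ims=[]
for i in range(14):
    ims.append(camera('scene')[:,:,::-1].copy())
g=[cv2.cvtColor(i,cv2.COLOR_BGR2GRAY)[262:297,240:268].astype(np.float32) for i in ims]
for k in g: print(np.round(cv2.phaseCorrelate(g[0],k)[0],2),end=' ')
crop(ims[-1],200,190,140,110,5,'pics/sc18.png')
print(robot.get_obs()['time'])
E
```

```text
[0. 0.] [ 0.05 -0.04] [ 0.05 -0.08] [ 0.01 -0.06] [ 0.04 -0.12] [ 0.05 -0.04] [ 0.09 -0.01] [ 0.06 -0.03] [ 0.1  -0.04] [ 0.04 -0.01] [ 0.   -0.03] [0.03 0.  ] [ 0.06 -0.03] [ 0.11 -0.05] 28.4
```

View pics/sc18.png

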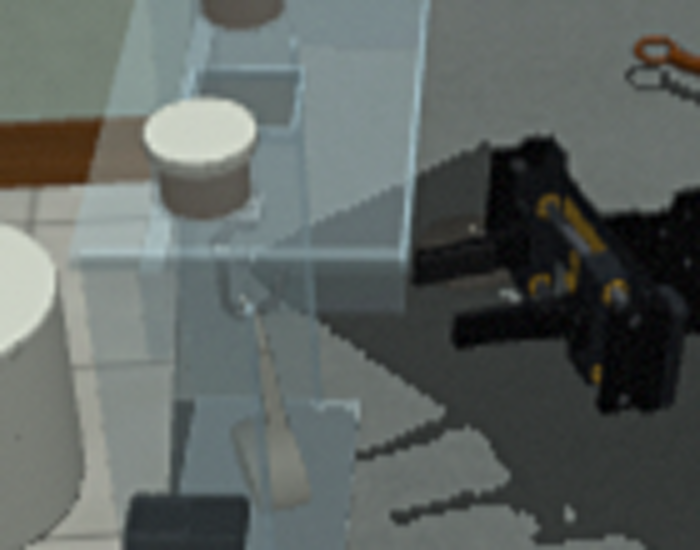

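```bash
python3 - <<'E'
from ins import *
h=np.array([np.cos(PSI),np.sin(PSI),0]);S0=AX+[0,0,.185]
print('observed dx/dy',17/115)
for b in (-15,-10,-5,0,5,10,15,20):
    d=np.sin(D(b))*-h+[0,0,-np.cos(D(b))]
    p=proj('scene',[S0+.03*d,S0+.085*d]);c=(p-[200,190]+.4)*5;v=c[1]-c[0];print(b,c.round().tolist(),v[0]/v[1])
im=cv2.imread('pics/w17.png');crop(im,240,90,120,130,5,'pics/w17c.png')
E
```

```text
observed dx/dy 0.14782608695652175
-15 [[244.0, 347.0], [226.0, 425.0]] -0.21866470577452848
-10 [[248.0, 346.0], [239.0, 423.0]] -0.11882618853549727
-5 [[252.0, 345.0], [251.0, 421.0]] -0.016383179767152718
0 [[257.0, 344.0], [264.0, 418.0]] 0.09041172081644493
5 [[261.0, 343.0], [276.0, 414.0]] 0.20359888808930493
10 [[266.0, 341.0], [288.0, 409.0]] 0.3256819417765831
15 [[270.0, 339.0], [300.0, 404.0]] 0.45987453605134543
20 [[274.0, 337.0], [311.0, 397.0]] 0.6104796078392251
```

View pics/w17c.png

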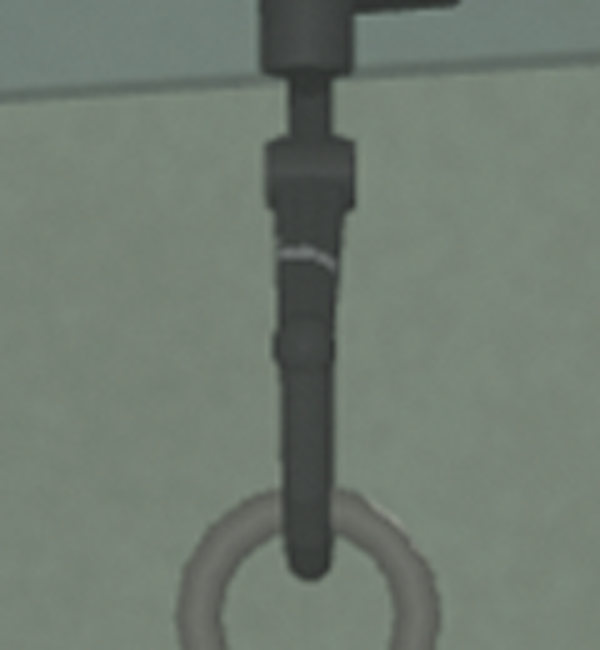

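The handle leans about 3° from vertical, the gate bar reaches the nose (shut), the eye wire is in the bend, and the sway is gone. I'm handing in.

```bash
python3 - <<'E'
from rig import robot
print(robot.hand_in(),robot.get_obs()['time'])
E
```

```text
the job is handed in; nothing more can be done
the job is handed in; nothing more can be done
```

The white scoop is hanging by its eye in the closed snap hook, and the job was handed in at about 28.4 s of the 69 s allowed. `hand_in` gave no verdict, so what follows rests on my own checks.

**What I did:**
- I turned the hook with the closed fingertips so its nose faced the robot. That push peaked at about 8 N and turned the hook a little further than I aimed. The approach followed the hook's new direction, so this did no harm.
- I gripped the handle tilted 30°, brought the eye over the nose and lowered it past the gate with about 2–3 N.
- I then swung the scoop down around the hook's bend and let it go gently.

**Last checks:**
- **Hanging:** the far wire lies in the bend. The handle leans about 3° from vertical as seen in the scene camera.
- **Gate:** the bar reaches the nose, so it looks shut. I judged this by eye, as no reading shows the gate angle, either now or while the eye was pushing through.
- **Sway:** it was still swaying when I looked at 21 s, so I waited. By 28 s it moved under 0.15 pixel over 0.7 s, well under 1 mm.
- **Clearance:** the gripper is open and about 10 cm clear of the scoop, touching nothing.
- **Other things:** the splitter and tweezer look where they were, and the brown scoops look untouched. The arm hid the stone and the algae cleaner in the last side view. I never worked near them, but I did not measure them at the end.

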